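Flip the hex key and tighten the loose clamp screw

TASK

The clamp screw with the red washer is still loose. Take the big hex key out of its sloping stand, flip it so that its short arm points down, and push the short arm well into that screw's socket; then swing the long arm clockwise (seen from above) until the white stripe on the screw head reaches the yellow mark on the clamp or is slightly past it. Let go, leaving the key sitting in the screw.

Things in the scene. Friction and masses are not known exactly. Their poses are not given: they have to be found in the camera images.
- key_grip (a point): Dark steel L hex key, 17 mm across flats, 0.42 kg. Point on the long arm's axis near the centre of mass: grip here, jaws closing along y (flats face +y and -y). x: along the long arm to the bend; short arm's axis 80 mm away along +x, long arm's free end 100 mm along -x. -z: direction of the short arm. At start the long arm rises at 60 degrees out of a stand, bend on top, L plane vertical.
- key_tip (a point): End of the key's short arm (chamfered 3 mm), at x 80, z -66 mm from key_grip; axes the same. Stand: blue 34 x 31 mm square tube, sloping, on a 130 x 90 x 12 mm wooden base; it holds the last 50 mm of the long arm: draw the key out 60 mm or more along the long arm. Left in the screw, the key droops a few degrees: fine.
- screw_top (a point): Centre of the loose screw's head top, 69 mm above the table: dark head 48 mm wide, red washer, green clamp 32 mm high (the like clamp with a steel washer is tight). x: along the white stripe, z up. Socket: cone 32 mm wide at the top, from 11 mm down a hexagon 19 mm across flats, floor 31 mm down. Key fits with its long arm at 0, 60, 120.. degrees to the stripe, 10 degrees of play either way.
- screw (a joint): Angle of the loose screw: 0 when its white stripe points at the clamp's yellow mark, negative while loose (-1.1 to -0.7 at the start), growing clockwise seen from above; solid stop at 0.4. Stiff: turns at 0.6 N m (8 N at key_grip) and stays where it is left. Screw and washer float 4 mm sideways in the clamp, lightly sprung to the middle, so a key a few mm off centres itself.

How it is judged (in metres and radians):
On the way:
1. the key's short arm is in the loose screw's socket (tip at least 20 mm below the head's top, within 10 mm of its axis) while the screw is still loose (z of key_tip in the frame of screw_top below -0.02 m and horizontal distance between key_tip and screw_top below 0.01 m and value of joint screw below -0.4 rad), for 0.2 s.
At the end, for the whole second after the job is handed in: The screw is turned to within 10 degrees of its mark or past it (joint above -0.17 rad), and the key's short arm is still in its socket: tip at least 20 mm below the head's top and within 10 mm of its axis (value of joint screw above -0.17 rad and z of key_tip in the frame of screw_top below -0.02 m and horizontal distance between key_tip and screw_top below 0.01 m); the robot touches nothing.
It also fails if it takes over 54 s, if anything falls off the work surface, if the arm or the gripper's body presses on something with over 40 N, if the wrist force passes 120 N, or if a joint passes its speed limit or range.

ROBOT

A 6-joint arm with a two-finger parallel gripper is mounted at the origin on the work surface. World frame = base frame: x ahead of the robot, y to its left, z up, the work surface at z = 0. Lengths are in mm, angles in rad, forces in N, time in s.
With the tool pointing down it reaches from about 375 to 825 mm from the base axis. Payload 5.5 kg.
Tool frame: the origin (TCP) lies on the front face of the gripper's body, between the roots of the fingers; the fingertips stand 73 mm ahead of it and the grasp point (between the pads) lies 54 mm ahead of it; z points along the fingers, x is the direction in which the jaws open and shut, and the axes are right-handed (so a half turn about z gives the same grasp; the last joint's range is limited). The gripper opens to 85 mm and grips with 20 to 120 N. Pads are 22 mm wide; open, the fingers measure 114 mm over their backs; the gripper's body (76 mm by 85 mm) begins 54 mm behind the grasp point. The pads swing forward as they close: fully open they stand 13 mm farther back than shut.
Start: joints at [1.113, 0.314, -0.047, 1.21, 0, 1.571], TCP at [265.182, 538.214, 303.899] pointing down, gripper open.
Joint ranges: [-2.67, 2.67], [-0.69, 1.73], [-1.03, 1.25], [-2.08, 2.16], [-1.42, 1.45], [-3.14, 3.14]. Speed limits (rad/s): [2.39, 2.39, 3.01, 3.14, 3.14, 3.14].

INTERFACE

Orientations are given as [roll, pitch, yaw] about the fixed x, y, z axes, in that order (R = Rz(yaw) Ry(pitch) Rx(roll)).
In Python, from workcell import manip gives the robot as it stands. The module is installed in compiled form; this text tells all that it offers.
- The arm moves only by the shell command python3 -m jog 'ROWS' [FORCE]. ROWS is a JSON object of lists of equal length, an entry for each row: "travel": the shift along the world's x, y, z as a fraction of full scale, a list of three; "yaw": the turn about the world's z as a fraction of full scale; "fingers": the closure, from 0 (fully open) to 1 (shut). In form: {"travel": [[tx, ty, tz], ...], "yaw": [yaw, ...], "fingers": [fingers, ...]}. A call has 1 to 12 rows; each row is the pose to reach, as a shift and turn from the pose commanded when the call began, turning the shorter way round; what a row does not reach only later rows make up. Full scale, the value 1, is 20 cm for a shift and pi rad for a turn. A row lasts 1/12 s, in which the tool goes at most 41.7 mm and 7.16 degrees, less where a joint would pass 70% of its speed; a pose out of reach is approached as far as the arm can. A call with a number of a shift or a turn outside -1 to 1 is refused whole. A call with a gripper value outside its range is refused whole. The fingers move at their own pace and stop on an object; FORCE is the grip in N (left out, the last holds). Time passes only in rows, so rows that repeat a pose let the fingers close. It gives the time, the measured TCP pose, the force and the opening at its end, in the units of the state.
- manip.get_state(): the state, without advancing time (a new reading comes with each control period).
- manip.get_image(name): name is "scene" or "side" or "wrist"; returns a dict with "img" (480x640x3 uint8, blue, green, red), "fx", "fy", "cx", "cy" (pixels), "R" (3x3) and "t" (3): a world point X has camera coordinates R X + t. Camera axes: x right, y down, z forward; pixel columns grow to the right and rows downward; lengths in mm; the calibration is good to about 2 mm. A picture is of the moment at which its call begins. There is no depth.
- manip.close_job(): hands the job in, once; it reports no verdict.
Trained networks look in a picture, given as the dict that the camera call returned (one of the last four; its "shot" number tells which), for a name from the list of things; names that differ only in an ending like _2 or _b are one class to them, and where a whole thing is asked for, a point or a joint stands for the part that bears it (a point fixed in the world has none). Each returns a list of dicts, best first, with "score" (0 to 1); they miss things now and then, are a little off and sometimes report something else, mostly with a low value. They report only what shows in the picture. A call takes as long as a camera call.
- manip.search_frame(picture, query): "box" ([left, top, right, bottom] in pixels, round what is visible of it).
- manip.tip_of(picture, query): "position" ([column, row] in pixels: a listed point, or the origin of a listed thing).
The state is a dict: "t": time; "q": joint angles; "dq": joint speeds; "joint_efforts": joint torques, N m; "eef_pos": TCP position; "tcp_rot": TCP orientation; "wrist_force": force on the tool from outside, world axes, zero at the start; "ft_torque": the same for the moment, N m; "grip_width": finger opening in mm.
Only numpy, scipy, OpenCV 4.12 (cv2) and the standard library are available. Lean on these libraries where they do the work, as an engineer would, in place of code of your own. Each camera call takes 0.05 s, during which the arm holds its last target. There are 200 camera calls.

## Working session

There is one attempt and no reset: what is moved stays moved. The work goes in short steps, Python scripts to look and compute and a shell command to move; the robot and the scene stay as the last step left them, time stands still between calls to the robot, and variables do not carry over. Pictures are saved under pics/ and viewed, about 8 in all and at most 12, crops included, and the job is handed in when it is done.

```bash
mkdir -p pics; ls; python3 - <<'E'
from workcell import manip
import cv2
s=manip.get_state();print({k:(v.tolist() if hasattr(v,'tolist') else v) for k,v in s.items()})
for n in("scene","side","wrist"):
    p=manip.get_image(n);cv2.imwrite(f"pics/a_{n}.png",p["img"])
    print(n,p["fx"],p["cx"],p["cy"],(-p["R"].T@p["t"] if hasattr(p["R"],'T') else p["t"]))
    for q in("key_grip","key_tip","screw_top"):
        print(q,manip.tip_of(p,q)[:3])
    print(manip.search_frame(p,"screw")[:2],manip.search_frame(p,"key_grip")[:2])
E
```

```text
pics
{'t': 0.0, 'q': [1.1130060952131196, 0.3142410818649942, -0.048117583428939466, 1.21019415198904, -1.3409250484454357e-05, 1.5707937089461264], 'dq': [-0.0004460479547516472, 0.00035137815185303916, 0.0009782317354830128, -0.0006516702606699935, 0.0016100456375841286, 0.00034370583466935217], 'joint_efforts': [-0.0012861301365774125, -53.95953297615051, 33.97476553916931, 0.019581735832616687, -0.00019986492588941474, -9.91305000752618e-06], 'eef_pos': [264.975001021588, 537.794536582301, 303.008550073291], 'tcp_rot': [3.14157924893754, 0.0017564905231743921, 1.113008713065928], 'wrist_force': [0.15519170821543457, -0.23201464857679516, -0.04552019127176295], 'ft_torque': [-0.032324208362900335, 0.054119747431814254, 0.052919033223014375], 'grip_width': 85.64271194519509}
scene 581.614058704651 323.31293594855015 244.4258515072192 [1029.97088183 -795.64258348  721.00593774]
key_grip [{'position': [198.0, 321.8], 'score': 0.81}, {'position': [230.5, 344.7], 'score': 0.16}]
key_tip [{'position': [230.6, 340.8], 'score': 0.82}]
screw_top [{'position': [367.7, 188.6], 'score': 0.71}]
[{'box': [365.0, 186.5, 383.8, 208.4], 'score': 0.61}] [{'box': [186.9, 299.6, 230.7, 344.6], 'score': 0.81}]
side 525.6683812506849 318.2973721481783 245.6861317775143 [ 130.3262286  -547.54529809  766.14961491]
key_grip [{'position': [402.5, 387.6], 'score': 0.7}]
key_tip [{'position': [466.7, 359.5], 'score': 0.74}]
screw_top [{'position': [206.5, 218.9], 'score': 0.83}]
[{'box': [198.9, 210.2, 220.5, 231.5], 'score': 0.93}, {'box': [381.4, 348.0, 470.8, 417.3], 'score': 0.67}] [{'box': [377.8, 342.3, 471.0, 420.0], 'score': 0.56}]
wrist 367.05658009690694 316.03568090977427 238.4672569906651 [200.82147071 569.37700645 374.18502446]
key_grip []
key_tip []
screw_top []
[] []
```

View pics/a_scene.png

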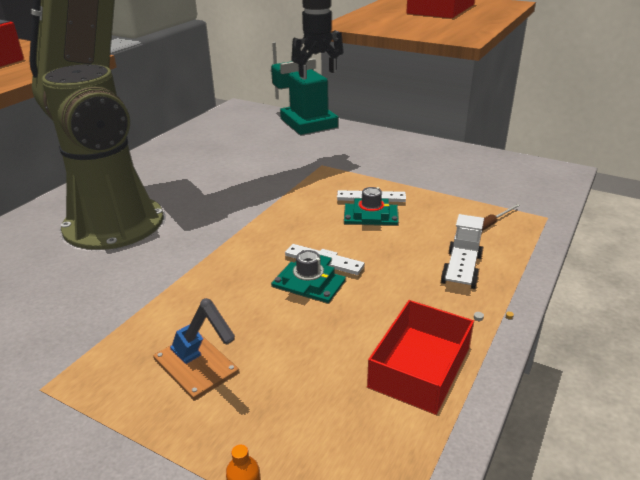

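View pics/a_side.png

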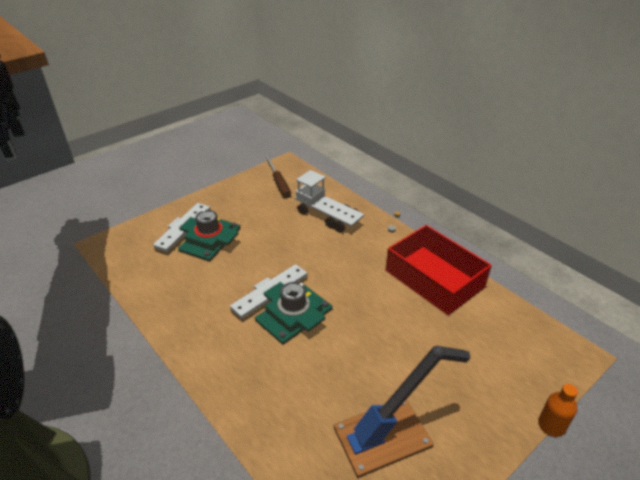

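The loose screw (red washer) is at scene (370,190) and side (207,217). The key's bend is on top at scene (207,302), and its short arm points forward and about 30° down. The flip is therefore a 60° pitch in the grip, which I can do by pressing the free end on something fixed.

```bash
cat > h.py <<'E'
import numpy as np, cv2
from workcell import manip
def tri(obs):
    A=[];b=[]
    for p,(u,v) in obs:
        R=np.array(p["R"]);t=np.array(p["t"]).ravel()
        d=R.T@np.array([(u-p["cx"])/p["fx"],(v-p["cy"])/p["fy"],1]);d/=np.linalg.norm(d)
        c=-R.T@t;M=np.eye(3)-np.outer(d,d);A.append(M);b.append(M@c)
    x=np.linalg.solve(sum(A),sum(b))
    return x,[float(np.linalg.norm(M@x-bb)) for M,bb in zip(A,b)]
def proj(p,X):
    c=np.array(p["R"])@np.array(X)+np.array(p["t"]).ravel()
    return np.array([p["fx"]*c[0]/c[2]+p["cx"],p["fy"]*c[1]/c[2]+p["cy"]])
def onplane(p,uv,z):
    R=np.array(p["R"]);t=np.array(p["t"]).ravel()
    d=R.T@np.array([(uv[0]-p["cx"])/p["fx"],(uv[1]-p["cy"])/p["fy"],1]);c=-R.T@t
    return c+d*(z-c[2])/d[2]
E
python3 - <<'E'
from h import *
np.set_printoptions(precision=1,suppress=True)
a=manip.get_image("scene");b=manip.get_image("side")
T={}
for q in("key_grip","key_tip","screw_top"):
    u=manip.tip_of(a,q)[0]["position"];v=manip.tip_of(b,q)[0]["position"]
    T[q],r=tri([(a,u),(b,v)]);print(q,u,v,T[q],r)
# hand points: bend, tube mouth centre, tight screw
for n,u,v in(("bend",(207,303),(439,352)),("tight",(308,259),(292,291)),("tubetop",(192,338),(383,412))):
    print(n,*tri([(a,u),(b,v)]))
d=T["key_tip"]-T["key_grip"];print("heading",np.degrees(np.arctan2(d[1],d[0])),np.linalg.norm(d),np.hypot(*d[:2]),d[2])
print("expected horiz", 80*.5+66*.866, "dz",80*.866-33)
for n,p,c in(("s",a,(340,170,410,230)),("d",b,(150,190,250,270))):
    im=p["img"][c[1]:c[3],c[0]:c[2]];cv2.imwrite(f"pics/c_{n}.png",cv2.resize(im,None,fx=7,fy=7,interpolation=2))
print(manip.get_state()["t"])
E
```

```text
Traceback (most recent call last):
IndexError: list index out of range
```

```bash
cat >> h.py <<'E'
def find(p,q):
    for _ in range(3):
        r=manip.tip_of(p,q)
        if r: return r[0]["position"]
E
python3 - <<'E'
from h import *
np.set_printoptions(precision=1,suppress=True)
a=manip.get_image("scene");b=manip.get_image("side")
T={}
old={"key_grip":((198.0,321.8),(402.5,387.6)),"key_tip":((230.6,340.8),(466.7,359.5)),"screw_top":((367.7,188.6),(206.5,218.9))}
for q in old:
    u=find(a,q);v=find(b,q)
    T[q],r=tri([(a,u or old[q][0]),(b,v or old[q][1])]);print(q,u,v,T[q],r,tri([(a,old[q][0]),(b,old[q][1])])[0])
for n,u,v in(("bend",(207,303),(439,352)),("tight",(308,259),(292,291)),("tubetop",(192,338),(383,412))):
    print(n,*tri([(a,u),(b,v)]))
d=T["key_tip"]-T["key_grip"];print("heading",np.degrees(np.arctan2(d[1],d[0])),np.linalg.norm(d),np.hypot(*d[:2]),d[2])
print("expected horiz", 80*.5+66*.866, "dz",80*.866-33)
for n,p,c in(("s",a,(340,170,410,230)),("d",b,(150,190,250,270))):
    im=p["img"][c[1]:c[3],c[0]:c[2]];cv2.imwrite(f"pics/c_{n}.png",cv2.resize(im,None,fx=7,fy=7,interpolation=2))
print(manip.get_state()["t"])
E
```

```text
key_grip [195.7, 322.2] [405.2, 386.2] [ 510.7 -288.5  116.6] [0.45836496187825804, 0.4583649618783624] [ 509.6 -284.1  111.9]
key_tip [227.8, 341.0] [466.6, 358.2] [ 600.3 -322.4  142. ] [1.4917777045216893, 1.491777704521728] [ 601.9 -320.8  139.3]
screw_top [369.5, 187.8] [207.3, 217.2] [531.7 303.3  76.3] [5.005924494490389, 5.0059244944904115] [528.1 301.2  74.5]
bend [ 552.4 -303.4  179.4] [2.3888000318505447, 2.3888000318504843]
tight [537.6  13.   61. ] [0.8091969408031796, 0.8091969408031983]
tubetop [ 483.7 -276.2   61.8] [0.8176032344191819, 0.8176032344191978]
heading -20.709121110434364 99.0769338000602 95.77667430492116 25.35877501596964
expected horiz 97.156 dz 36.28
1.5
```

```bash
M='{"travel":[[0.3,-0.975,0],[0.3,-0.975,0],[0.3,-0.975,0],[0.3,-0.975,0],[0.3,-0.975,0]],"yaw":[0,0,0,0,0],"fingers":[0,0,0,0,0]}' ; unset M
python3 -m jog '{"travel":[[0.3,-0.975,0],[0.3,-0.975,0],[0.3,-0.975,0],[0.3,-0.975,0],[0.3,-0.975,0]],"yaw":[0.029,0.029,0.029,0.029,0.029],"fingers":[0,0,0,0,0]}' 120
python3 -m jog '{"travel":[[0.3,-0.975,0],[0.3,-0.975,0],[0.3,-0.975,0],[0.3,-0.975,0],[0.3,-0.975,0]],"yaw":[0,0,0,0,0],"fingers":[0,0,0,0,0]}'
python3 -m jog '{"travel":[[0.3,-0.975,0],[0.3,-0.975,0],[0.3,-0.975,0],[0.3,-0.975,0],[0.3,-0.975,0]],"yaw":[0,0,0,0,0],"fingers":[0,0,0,0,0]}'
python3 -m jog '{"travel":[[0.3,-0.9,0],[0.3,-0.9,0],[0.3,-0.9,0],[0.3,-0.9,0],[0.3,-0.9,0],[0.3,-0.9,0],[0.3,-0.9,0]],"yaw":[0,0,0,0,0,0,0],"fingers":[0,0,0,0,0,0,0]}'
python3 - <<'E'
from h import *
np.set_printoptions(precision=1,suppress=True)
O=[]
for n in("scene","side","wrist"):
    p=manip.get_image(n);O.append(p)
R={}
for q in("key_grip","key_tip"):
    o=[(p,find(p,q)) for p in O];print(q,[x[1] for x in o])
    print(tri([x for x in o if x[1]]))
    for i in range(3):
        print(tri([o[j] for j in range(3) if j!=i and o[j][1]]))
cv2.imwrite("pics/w1.png",O[2]["img"])
E
```

```text
t: 1.92
eef_pos: [325.2, 341.1, 303.8]
tcp_rot: [3.141, 0.0, 1.204]
wrist_force: [0.9, -0.6, -0.1]
grip_width: 85.2
t: 2.33
eef_pos: [385.3, 146.0, 304.2]
tcp_rot: [3.141, -0.0, 1.204]
wrist_force: [-0.5, -0.9, 1.2]
grip_width: 85.5
t: 2.75
eef_pos: [445.5, -49.3, 304.3]
tcp_rot: [3.14, -0.0, 1.203]
wrist_force: [0.7, 0.4, 0.7]
grip_width: 85.3
t: 3.33
eef_pos: [505.1, -227.9, 303.4]
tcp_rot: [-3.141, -0.0, 1.202]
wrist_force: [-0.9, -0.3, -0.6]
grip_width: 85.1
key_grip [[194.4, 324.7], [402.8, 388.2], [240.6, 264.5]]
(array([ 507.9, -288.4,  111.8]), [1.7412164285543228, 2.120712913912126, 0.5487589117535535])
(array([ 506.7, -287.7,  115.5]), [0.16016079486487542, 0.16016079486488363])
(array([ 507.9, -289.6,  110.6]), [0.28352226826095905, 0.2835222682609677])
(array([ 507.9, -287.9,  111.3]), [1.8961956460160316, 1.8961956460160498])
key_tip [[230.4, 343.1], [465.0, 358.1], [247.8, 403.6]]
(array([ 603.5, -320.4,  138.8]), [0.6737590799143607, 2.695560755898588, 2.3328524359822826])
(array([ 603.3, -320.7,  138.8]), [2.4955719468124875, 2.495571946812311])
(array([ 605.1, -320.9,  140.4]), [0.19862616727015667, 0.19862616727001603])
(array([ 602.4, -319.3,  136.7]), [1.0527147315027006, 1.0527147315026129])
```

View pics/w1.png

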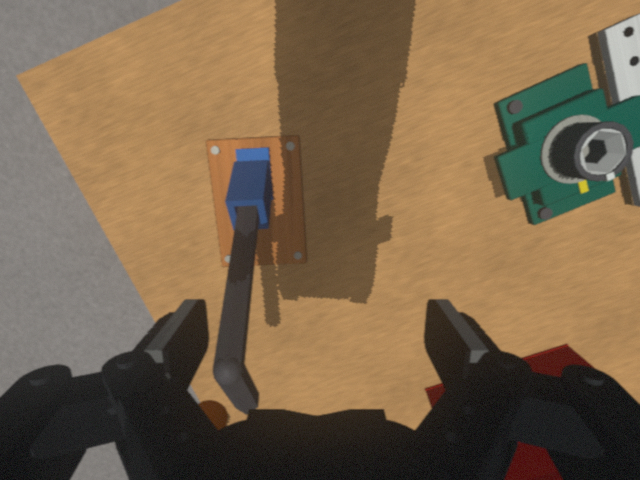

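The wrist view shows the stand at (255,200) with the key rising from the tube to its bend at (230,372). The base nails are at (215,150), (290,146), (298,256) and (227,258). I'll use those for the heading.

```bash
python3 - <<'E'
from h import *
from scipy.optimize import least_squares
np.set_printoptions(precision=1,suppress=True)
w=manip.get_image("wrist");a=manip.get_image("scene");b=manip.get_image("side")
P=[onplane(w,u,12)[:2] for u in((215,150),(290,146),(298,256),(227,258))];print(P)
for i,j in((0,3),(1,2)):
    d=P[j]-P[i];print(np.degrees(np.arctan2(d[1],d[0])),np.hypot(*d))
for i,j in((0,1),(3,2)):
    d=P[j]-P[i];print(np.degrees(np.arctan2(d[1],d[0]))-90,np.hypot(*d))
det=[(a,"g",(196,322.9)),(b,"g",(403.5,387.3)),(w,"g",(240.6,264.5)),(a,"t",(229.6,341.6)),(b,"t",(466,358.6)),(w,"t",(247.8,403.6)),(w,"c",(230,368)),(b,"c",(439,352)),(a,"c",(207,303))]
def f(v):
    h=np.array([np.cos(v[3]),np.sin(v[3]),0]);z=np.array([0,0,1.]);x=.5*h+.866*z;zz=-.866*h+.5*z
    K={"g":v[:3],"c":v[:3]+80*x,"t":v[:3]+80*x-66*zz}
    return np.concatenate([proj(p,K[k])-np.array(u) for p,k,u in det])
s=least_squares(f,[508,-288,111,-.35],loss="soft_l1");print(s.x,np.degrees(s.x[3]),f(s.x).reshape(-1,2))
E
```

```text
[array([ 419.7, -297.8]), array([ 442. , -229.1]), array([ 548.2, -263.2]), array([ 523.7, -333.3])]
-18.815869741384933 109.91293577576371
-17.78067721449143 111.52739843771461
-17.97179880418679 72.24554258373273
-19.226364067703102 74.25452250377663
[ 511.1 -288.3  108.8   -0.3] -18.564536612130357 [[ 0.9  2.8]
 [ 1.3  2.1]
 [ 3.4  1. ]
 [ 0.3 -2.1]
 [-0.  -5.1]
 [-0.5  0.4]
 [-0.9 -2.8]
 [-3.8 -0.8]
 [-1.7  0.4]]
```

```bash

python3 -m jog '{"travel":[[0.104,-0.333,-0.1],[0.104,-0.333,-0.2],[0.104,-0.333,-0.3],[0.104,-0.333,-0.42],[0.104,-0.333,-0.5],[0.104,-0.333,-0.52],[0.104,-0.333,-0.52]],"yaw":[0.014,0.014,0.014,0.014,0.014,0.014,0.014],"fingers":[0,0,0,0,0,0,0]}' 120
python3 - <<'E'
from h import *
c=[]
for n,b in(("side",(320,300,500,480)),("scene",(130,240,280,410))):
    p=manip.get_image(n);i=p["img"][b[1]:b[3],b[0]:b[2]];c.append(cv2.resize(i,(400,int(400*i.shape[0]/i.shape[1]))))
h=min(x.shape[0] for x in c);cv2.imwrite("pics/g1.png",np.hstack([x[:h] for x in c]))
E
```

```text
t: 4.52
eef_pos: [525.1, -292.9, 198.5]
tcp_rot: [-3.139, -0.001, 1.248]
wrist_force: [-1.1, 0.2, 0.7]
grip_width: 85.5
```

View pics/g1.png

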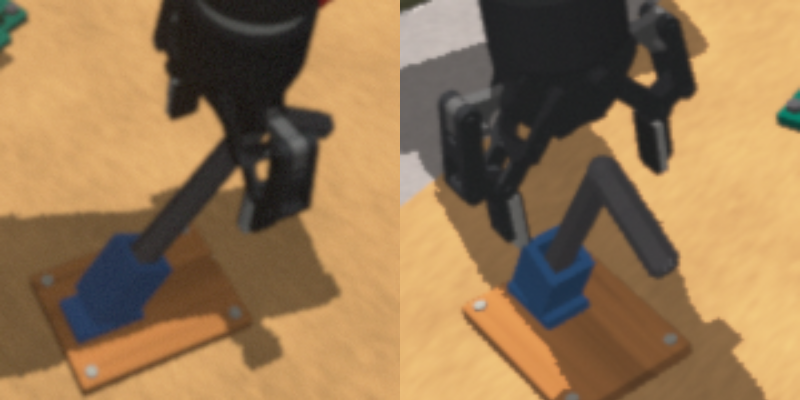

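The fingers straddle the upper long arm, with the bend just below the body. Closing now.

```bash

python3 -m jog '{"travel":[[0,0,0],[0,0,0],[0,0,0],[0,0,0],[0,0,0],[0,0,0],[0,0,0],[0,0,0],[0,0,0],[0,0,0]],"yaw":[0,0,0,0,0,0,0,0,0,0],"fingers":[1,1,1,1,1,1,1,1,1,1]}' 120
```

```text
t: 5.45
eef_pos: [526.2, -293.6, 200.3]
tcp_rot: [3.141, 0.001, 1.248]
wrist_force: [1.0, -1.0, 4.2]
grip_width: 14.8
```

```bash

python3 -m jog '{"travel":[[0.03,-0.01,0.054],[0.06,-0.02,0.108],[0.09,-0.03,0.163],[0.119,-0.04,0.217],[0.149,-0.05,0.271],[0.178,-0.06,0.325],[0.208,-0.07,0.38],[0.208,-0.07,0.5],[0.208,-0.07,0.5]],"yaw":[0,0,0,0,0,0,0,0,0],"fingers":[1,1,1,1,1,1,1,1,1]}'
python3 - <<'E'
from h import *
c=[]
for n,b in(("side",(320,240,500,420)),("scene",(130,210,280,380))):
    p=manip.get_image(n);i=p["img"][b[1]:b[3],b[0]:b[2]];c.append(cv2.resize(i,(400,int(400*i.shape[0]/i.shape[1]))))
h=min(x.shape[0] for x in c);cv2.imwrite("pics/g2.png",np.hstack([x[:h] for x in c]))
E
```

```text
t: 6.2
eef_pos: [568.7, -307.8, 302.5]
tcp_rot: [3.138, 0.0, 1.248]
wrist_force: [1.2, -0.2, -3.4]
grip_width: 14.9
```

View pics/g2.png

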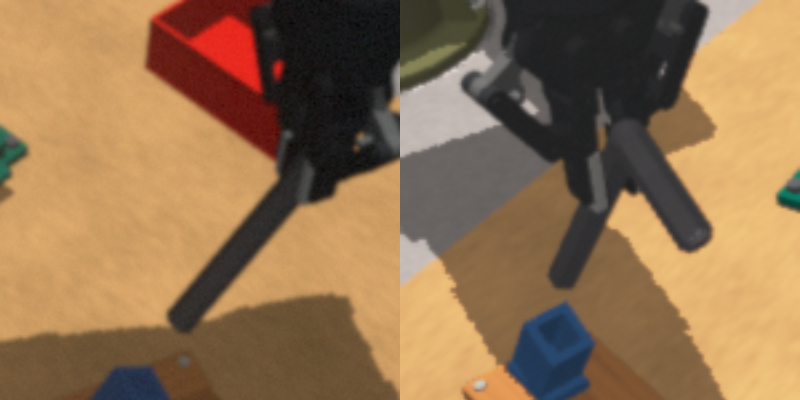

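The key is out of the tube and still at about 60°. Next I'll turn it to heading -90° over bare table between the stand and the tight clamp, then press the free end down in an arc.

```bash

python3 -m jog '{"travel":[[0.05,0.1,0],[0.08,0.2,0],[0.1,0.3,0],[0.12,0.4,0],[0.15,0.5,0],[0.18,0.6,0],[0.211,0.7,0],[0.211,0.8,-0.1],[0.211,0.887,-0.2],[0.211,0.887,-0.35],[0.211,0.887,-0.5],[0.211,0.887,-0.5]],"yaw":[-0.039,-0.079,-0.119,-0.159,-0.199,-0.239,-0.279,-0.319,-0.358,-0.397,-0.397,-0.397],"fingers":[1,1,1,1,1,1,1,1,1,1,1,1]}' 60
```

```text
t: 7.3
eef_pos: [604.6, -128.4, 191.5]
tcp_rot: [-3.139, 0.013, 0.002]
wrist_force: [-2.4, 0.2, -6.3]
grip_width: 13.9
```

```bash

python3 -m jog '{"travel":[[0,0,-0.04],[0,0,-0.075]],"yaw":[0,0],"fingers":[1,1]}' 60
python3 -m jog '{"travel":[[0,-0.033,-0.02],[0,-0.066,-0.04],[0,-0.1,-0.061]],"yaw":[0,0,0],"fingers":[1,1,1]}' 40
python3 -m jog '{"travel":[[0,-0.044,-0.04],[0,-0.088,-0.078]],"yaw":[0,0],"fingers":[1,1]}'
```

```text
t: 7.47
eef_pos: [610.0, -130.2, 185.0]
tcp_rot: [3.142, -0.001, 0.001]
wrist_force: [0.2, -0.3, -3.5]
grip_width: 14.6
t: 7.72
eef_pos: [610.7, -150.2, 174.1]
tcp_rot: [-3.139, -0.003, 0.001]
wrist_force: [-1.7, -0.1, 3.6]
grip_width: 14.9
t: 7.88
eef_pos: [611.1, -169.4, 159.7]
tcp_rot: [3.14, -0.004, 0.001]
wrist_force: [-2.7, -3.3, 7.8]
grip_width: 15.0
```

```bash

python3 -m jog '{"travel":[[0,-0.036,-0.057],[0,-0.071,-0.114]],"yaw":[0,0],"fingers":[1,1]}'
python3 -m jog '{"travel":[[0,-0.023,-0.041],[0,-0.046,-0.082],[0,-0.046,-0.082]],"yaw":[0,0,0],"fingers":[1,1,1]}'
python3 -m jog '{"travel":[[0,0,0],[0,0,0.2],[0,0,0.4],[0,0,0.4]],"yaw":[0,0,0,0],"fingers":[1,1,1,1]}' 120
python3 - <<'E'
from h import *
c=[]
for n,b in(("side",(280,180,500,400)),("scene",(170,150,370,350))):
    p=manip.get_image(n);i=p["img"][b[1]:b[3],b[0]:b[2]];c.append(cv2.resize(i,(400,int(400*i.shape[0]/i.shape[1]))))
h=min(x.shape[0] for x in c);cv2.imwrite("pics/g3.png",np.hstack([x[:h] for x in c]))
E
```

```text
t: 8.05
eef_pos: [612.0, -186.8, 138.4]
tcp_rot: [3.133, -0.006, -0.001]
wrist_force: [-3.2, -9.5, 14.0]
grip_width: 14.8
t: 8.3
eef_pos: [611.5, -195.4, 119.6]
tcp_rot: [3.136, -0.005, -0.003]
wrist_force: [0.8, -5.9, 6.8]
grip_width: 14.9
t: 8.63
eef_pos: [614.0, -193.7, 206.8]
tcp_rot: [3.137, -0.012, -0.0]
wrist_force: [2.5, -0.2, -3.2]
grip_width: 14.4
```

View pics/g3.png

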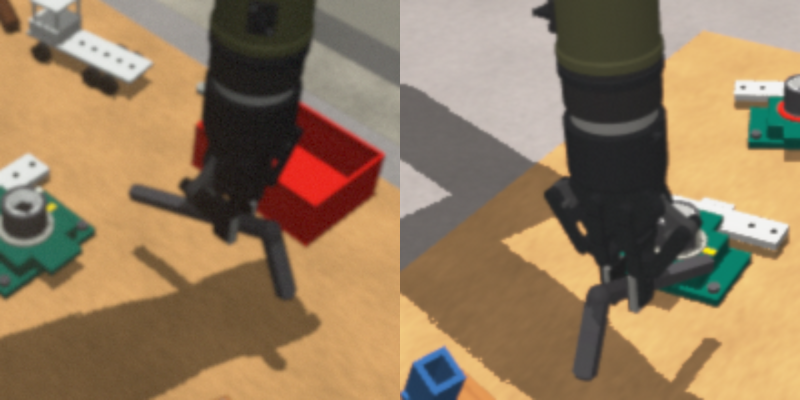

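The key is now held at about 20° with its short arm mostly down (side view, bend at (268,232)). To finish, I'll lay the long arm flat across the tight screw's 69 mm head.

```bash

python3 -m jog '{"travel":[[-0.1,0.16,0.085],[-0.2,0.32,0.085],[-0.3,0.48,0.085],[-0.362,0.59,0.085],[-0.362,0.59,0],[-0.362,0.59,-0.05],[-0.362,0.59,-0.05]],"yaw":[0,0,0,0,0,0,0],"fingers":[1,1,1,1,1,1,1]}' 120
python3 -m jog '{"travel":[[0,0,-0.03],[0,0,-0.06],[0,0,-0.09]],"yaw":[0,0,0],"fingers":[1,1,1]}' 40
python3 -m jog '{"travel":[[0,0,-0.03],[0,0,-0.06],[0,0,-0.09]],"yaw":[0,0,0],"fingers":[1,1,1]}' 40
```

```text
t: 9.32
eef_pos: [535.7, -72.4, 184.9]
tcp_rot: [-3.14, 0.004, 0.001]
wrist_force: [-0.5, 2.7, -3.2]
grip_width: 14.7
t: 9.57
eef_pos: [538.6, -74.2, 170.7]
tcp_rot: [3.141, -0.002, -0.0]
wrist_force: [-1.9, -2.5, 9.3]
grip_width: 14.4
t: 9.82
eef_pos: [539.7, -75.1, 153.3]
tcp_rot: [3.139, -0.004, -0.001]
wrist_force: [0.2, -4.7, 8.4]
grip_width: 14.3
```

```bash

python3 -m jog '{"travel":[[0,0,-0.025],[0,0,-0.05],[0,0,-0.05]],"yaw":[0,0,0],"fingers":[1,1,1]}' 40
python3 -m jog '{"travel":[[0,0,-0.01],[0,0,-0.02],[0,0,-0.02]],"yaw":[0,0,0],"fingers":[1,1,1]}' 40
python3 - <<'E'
from h import *
c=[]
for n,b in(("side",(220,180,420,380)),("scene",(210,170,370,330))):
    p=manip.get_image(n);i=p["img"][b[1]:b[3],b[0]:b[2]];c.append(cv2.resize(i,(400,int(400*i.shape[0]/i.shape[1]))))
h=min(x.shape[0] for x in c);cv2.imwrite("pics/g4.png",np.hstack([x[:h] for x in c]))
E
```

```text
t: 10.07
eef_pos: [539.6, -75.4, 142.8]
tcp_rot: [3.139, -0.004, -0.002]
wrist_force: [-0.6, -4.8, 7.7]
grip_width: 14.4
t: 10.32
eef_pos: [539.8, -75.5, 139.3]
tcp_rot: [3.138, -0.004, -0.002]
wrist_force: [-0.5, -5.6, 8.6]
grip_width: 14.6
```

View pics/g4.png

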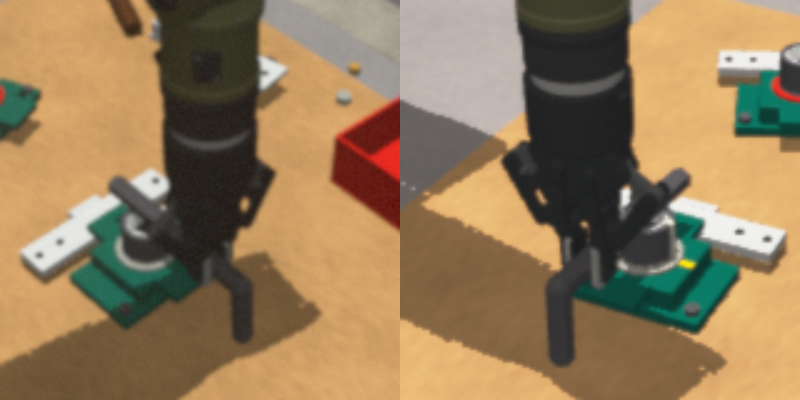

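```bash

python3 -m jog '{"travel":[[0,0,-0.01],[0,0,-0.02],[0,0,-0.02]],"yaw":[0,0,0],"fingers":[1,1,1]}' 40
python3 -m jog '{"travel":[[0,0,-0.01],[0,0,-0.015],[0,0,-0.015]],"yaw":[0,0,0],"fingers":[1,1,1]}' 40
```

```text
t: 10.67
eef_pos: [539.9, -75.7, 135.4]
tcp_rot: [3.138, -0.004, -0.002]
wrist_force: [0.0, -6.5, 8.5]
grip_width: 14.2
t: 10.92
eef_pos: [540.1, -76.0, 133.0]
tcp_rot: [3.137, -0.005, -0.002]
wrist_force: [-1.8, -7.4, 10.9]
grip_width: 14.6
```

```bash
python3 - <<'E'
from h import *
np.set_printoptions(precision=1,suppress=True)
a=manip.get_image("scene");b=manip.get_image("side")
for n,u,v in(("free",(322,242),(279,273)),("bend",(276.5,283),(337,312)),("tip",(274.5,313),(341.5,347))): print(n,*tri([(a,u),(b,v)]))
for q in("key_grip","key_tip"):
    u=find(a,q);v=find(b,q);print(q,u,v,tri([(a,u),(b,v)]) if u and v else 0)
c=[]
for p,bb in((b,(250,230,370,350)),(a,(240,220,360,340))):
    i=p["img"][bb[1]:bb[3],bb[0]:bb[2]];c.append(cv2.resize(i,(400,400),interpolation=2))
cv2.imwrite("pics/g5.png",np.hstack(c))
E
```

```text
free [542.4  59.4  73.7] [1.2974005655392296, 1.2974005655391652]
bend [ 545.5 -105.9   89.4] [5.939715730714741, 5.939715730714688]
tip [ 541.8 -120.6   21.6] [0.47073648997867673, 0.4707364899786877]
key_grip [298.5, 262.7] [310.0, 298.9] (array([541.9, -33.3,  78.6]), [2.853472005390747, 2.8534720053907554])
key_tip [276.6, 321.2] [342.0, 352.2] (array([ 544.8, -119.5,    2.6]), [0.012278542035718999, 0.012278542035680491])
```

View pics/g5.png

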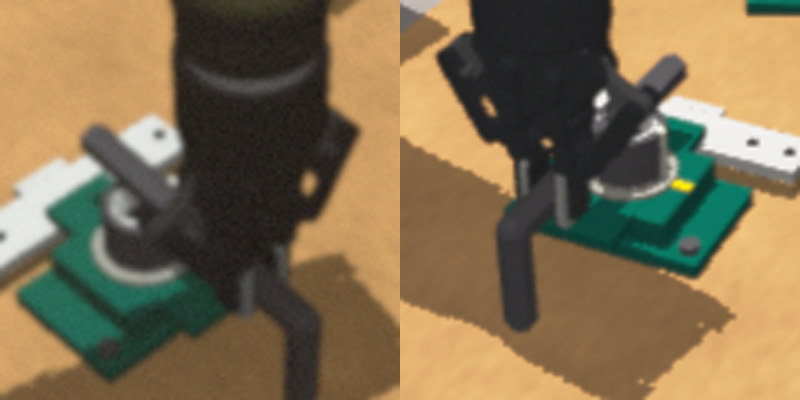

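```bash
python3 - <<'E'
from h import *
np.set_printoptions(precision=1,suppress=True)
a=manip.get_image("scene");b=manip.get_image("side")
for n,u,v in(("free",(323,240.4),(279,270)),("bend",(274.5,286.6),(341,326))): print(n,*tri([(a,u),(b,v)]))
# overlay prediction for level and pitched keys with far-edge contact; compare in both views
for th in(-4,-2,0,2,4):
    t=np.radians(th);x=np.array([0,-np.cos(t),np.sin(t)]);z=np.array([0,np.sin(t),np.cos(t)])
    ye=37 if th>0 else -11
    c=np.array([541,ye,69])+8.5*z          # axis above head edge
    G=c+x*((-75.8-ye)/x[1])-34*x            # pad centre at y=-75.8
    print(th,"free",proj(a,G-100*x),proj(b,G-100*x),"corner",proj(a,G+80*x),proj(b,G+80*x),"tip",proj(a,G+80*x-66*z),proj(b,G+80*x-66*z))
print(manip.get_state()["t"])
E
```

```text
free [544.3  61.2  78. ] [0.4448449295105054, 0.4448449295105005]
bend [ 541.6 -116.6   78.1] [2.7084387644610186, 2.70843876446105]
-4 free [320.5 239.3] [278.7 270. ] corner [271.9 293.1] [342.4 329.8] tip [275.4 319.5] [339.8 352.2]
-2 free [320.6 240.2] [278.6 270.8] corner [271.8 291.3] [342.3 328.2] tip [274.7 318.6] [340.6 351.6]
0 free [320.7 241.1] [278.5 271.6] corner [271.8 289.6] [342.3 326.6] tip [274.  317.6] [341.4 351. ]
2 free [320.8 241.4] [278.5 271.8] corner [271.7 287. ] [342.2 324.4] tip [273.2 315.9] [342.2 349.7]
4 free [320.8 241.7] [278.5 272.1] corner [271.6 284.4] [342.2 322.1] tip [272.5 314.2] [343.  348.3]
11.3167
```

The two-view fix puts the free end and bend axis both at z = 78, so the key is level with its short arm down. I'll grip hard, lift, and look at the loose screw.

```bash

python3 -m jog '{"travel":[[0,0,0],[0,0,0],[0,0,0],[0,0,0.1],[0,0,0.3],[0,0,0.5],[0,0.2,0.6],[0,0.4,0.6],[0,0.6,0.6],[0,0.8,0.6],[0,0.8,0.6],[0,0.8,0.6]],"yaw":[0,0,0,0,0,0,0,0,0,0,0,0],"fingers":[1,1,1,1,1,1,1,1,1,1,1,1]}' 120
python3 - <<'E'
from h import *
np.set_printoptions(precision=1,suppress=True)
P={n:manip.get_image(n) for n in("scene","side","wrist")}
o=[(p,find(p,"screw_top")) for p in P.values()];print([x[1] for x in o])
o=[x for x in o if x[1]];print(tri(o),[onplane(p,u,69) for p,u in o])
for n in("scene","side"):print(n,find(P[n],"key_tip"),find(P[n],"key_grip"))
u=[find(P[n],"key_tip") for n in("scene","side")]
if all(u): print("tip",tri([(P["scene"],u[0]),(P["side"],u[1])]))
cv2.imwrite("pics/w2.png",P["wrist"]["img"])
E
```

```text
t: 12.32
eef_pos: [537.9, 88.2, 250.5]
tcp_rot: [3.141, -0.0, 0.004]
wrist_force: [0.3, -1.4, -4.6]
grip_width: 14.3
[[367.2, 189.7], [204.4, 217.0], None]
(array([526.6, 306. ,  72.9]), [0.9599024725316442, 0.9599024725315416]) [array([523.1, 314.5,  69. ]), array([528.1, 309.3,  69. ])]
scene None [338.1, 174.1]
side [282.6, 258.3] [249.1, 205.0]
```

View pics/w2.png

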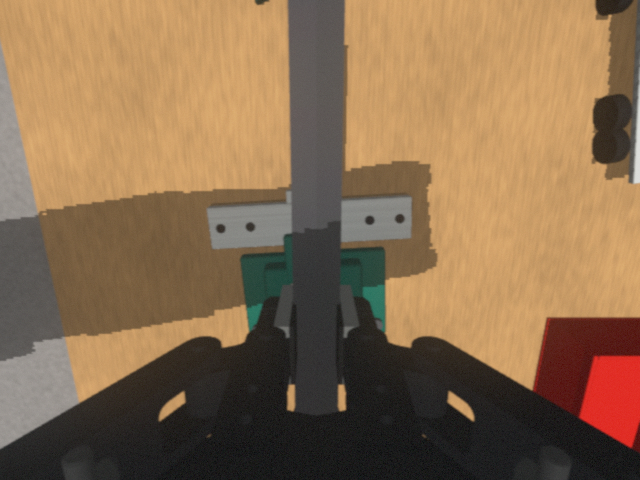

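The held arm hides the middle of the wrist view, and this is the tight clamp at (315,290). I'll shift so that the loose screw shows beside the arm.

```bash

python3 -m jog '{"travel":[[-0.08,0.18,0],[-0.16,0.36,0],[-0.24,0.55,0],[-0.32,0.73,0],[-0.4,0.9,0],[-0.44,1,0],[-0.44,1,0],[-0.44,1,0]],"yaw":[0,0,0,0,0,0,0,0],"fingers":[1,1,1,1,1,1,1,1]}' 120
python3 - <<'E'
from h import *
np.set_printoptions(precision=1,suppress=True)
P={n:manip.get_image(n) for n in("scene","side","wrist")}
o=[(p,find(p,"screw_top")) for p in P.values()];print([x[1] for x in o])
o=[x for x in o if x[1]];print(tri(o),[onplane(p,u,69) for p,u in o])
o=[(P[n],find(P[n],"key_tip")) for n in("scene","side")];print([x[1] for x in o])
if o[0][1] and o[1][1]: print("tip",tri(o))
w=P["wrist"];c=proj(w,[528,306,69]).astype(int);print(c)
x0=min(max(c[0]-90,0),460);y0=min(max(c[1]-80,0),320)
print(x0,y0);cv2.imwrite("pics/w3.png",cv2.resize(w["img"][y0:y0+160,x0:x0+180],None,fx=4,fy=4,interpolation=2))
E
```

```text
t: 13.88
eef_pos: [448.8, 288.1, 250.9]
tcp_rot: [3.141, -0.0, 0.004]
wrist_force: [0.9, -0.7, -3.7]
grip_width: 14.6
[[368.6, 188.4], [203.2, 218.3], None]
(array([525.8, 312.1,  70.1]), [4.133432485920935, 4.133432485920833]) [array([523.3, 321.9,  69. ]), array([523.7, 307. ,  69. ])]
[[326.5, 174.0], [184.9, 228.4]]
tip (array([451.7, 242.6, 122. ]), [3.446326033227793, 3.4463260332277748])
[429 208]
339 128
```

View pics/w3.png

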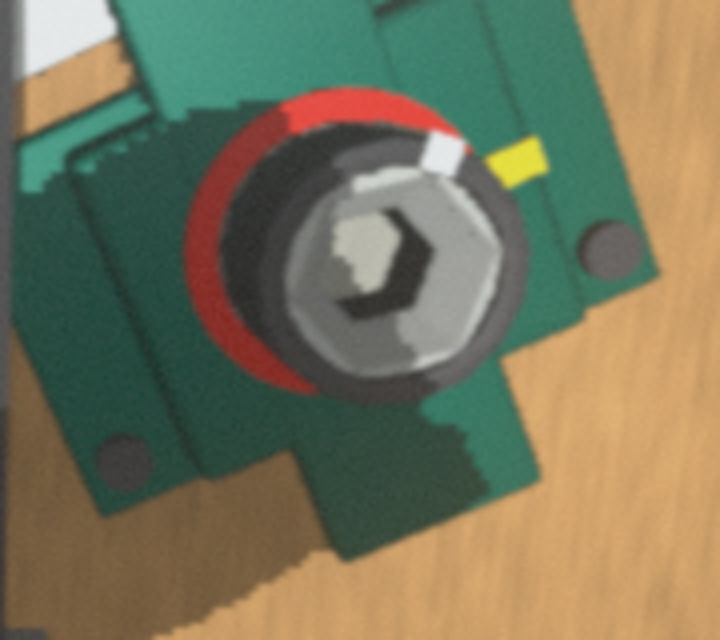

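The red washer's head-top centre is at crop (395,270), with the stripe at (443,153) and the yellow mark at (518,162). The clamp looks yawed about 20°.

```bash
python3 - <<'E'
from h import *
np.set_printoptions(precision=1,suppress=True)
w=manip.get_image("wrist")
f=lambda x,y:(339+x/4,128+y/4)
C=onplane(w,f(395,270),69);S=onplane(w,f(443,153),69);Y=onplane(w,f(518,162),33)
L=onplane(w,f(262,270),69);R=onplane(w,f(528,270),69);print("C",C,"width",R-L)
# bolts and washer
print("bolts mid",(onplane(w,f(125,463),25)+onplane(w,f(612,248),25))/2)
a=lambda d:np.degrees(np.arctan2(d[1],d[0]))
print("stripe",a(S-C),"mark",a(Y-C),"socket edge low corner",a(onplane(w,f(500,262),69)-C))
e=manip.get_state();print(e["eef_pos"],e["q"])
c=-np.array(w["R"]).T@np.array(w["t"]).ravel();print(c)
E
```

```text
C [533.4 314.8  69. ] width [46.  0.  0.]
bolts mid [543.3 289.1  25. ]
stripe 72.54892440673434 mark 23.86307455146722 socket edge low corner 4.424742449916557
[449.6 286.6 250.9] [ 0.6  0.2 -0.3  1.1 -0.   2.1]
[449.  357.3 321.2]
```

```bash
python3 - <<'E'
from h import *
np.set_printoptions(precision=1,suppress=True)
for n in("scene","side","wrist"):
    w=manip.get_image(n);i=w["img"].astype(int)
    m=(i[...,2]>90)&(i[...,2]>2*i[...,1])&(i[...,2]>2*i[...,0])
    v,u=np.nonzero(m)
    X=np.array([onplane(w,q,35)[:2] for q in zip(u,v)])
    k=np.hypot(X[:,0]-530,X[:,1]-308)<50;X=X[k]
    c,r=cv2.minEnclosingCircle(X.astype(np.float32));a=np.degrees(np.arctan2(*(X-c).T[::-1]))
    rr=np.hypot(*(X-c).T);s=a[rr>r-2]
    print(n,len(X),c,r,np.histogram(s,12,(-180,180))[0])
E
```

```text
scene 83 (536.6032104492188, 310.905517578125) 30.76435089111328 [3 2 4 1 1 0 0 2 0 0 0 1]
side 90 (532.3831787109375, 310.1446228027344) 29.3847599029541 [3 3 4 4 3 3 1 0 0 0 3 5]
wrist 876 (532.665283203125, 314.3690185546875) 29.744606018066406 [44 43 34  0  0  0  0 19 49 48 45 47]
```

```bash

python3 -m jog '{"travel":[[0.15,0.1,0],[0.3,0.2,0],[0.45,0.3,0],[0.477,0.337,-0.1],[0.477,0.337,-0.2],[0.477,0.337,-0.23],[0.477,0.337,-0.23]],"yaw":[-0.033,-0.066,-0.0972,-0.0972,-0.0972,-0.0972,-0.0972],"fingers":[1,1,1,1,1,1,1]}' 120
python3 - <<'E'
from h import *
np.set_printoptions(precision=1,suppress=True)
P={n:manip.get_image(n) for n in("scene","side")}
o=[(p,find(p,"key_tip")) for p in P.values()];print([x[1] for x in o],[manip.tip_of(p,"key_tip") for p in P.values()])
if o[0][1] and o[1][1]: print("tip",tri(o))
for n,p in P.items(): print(n,"expect tip",proj(p,[533,312.5,83.5]),"scr",proj(p,[533,312.5,69]),find(p,"screw_top"),"c10mm",proj(p,[543,312.5,83.5]),proj(p,[533,322.5,83.5]))
c=[]
for n,b in(("side",(160,170,260,260)),("scene",(320,130,420,220))):
    p=P[n];i=p["img"][b[1]:b[3],b[0]:b[2]];c.append(cv2.resize(i,(400,360),interpolation=2))
cv2.imwrite("pics/g6.png",np.hstack(c))
E
```

```text
t: 15.17
eef_pos: [543.1, 353.4, 202.1]
tcp_rot: [3.137, 0.004, -0.304]
wrist_force: [-0.6, -0.4, -3.9]
grip_width: 14.5
[[369.9, 186.7], [203.9, 215.0]] [[{'position': [369.9, 186.7], 'score': 0.96}], [{'position': [203.9, 215.0], 'score': 0.87}]]
tip (array([529.2, 312.6,  76. ]), [3.2522906212240454, 3.2522906212240614])
scene expect tip [370.8 185.5] scr [370.6 191. ] [373.3, 189.2] c10mm [374.7 186.4] [372.6 183.7]
side expect tip [204.6 210.1] scr [205.6 215.4] [202.7, 215.3] c10mm [208.6 208.3] [202.2 208. ]
```

View pics/g6.png

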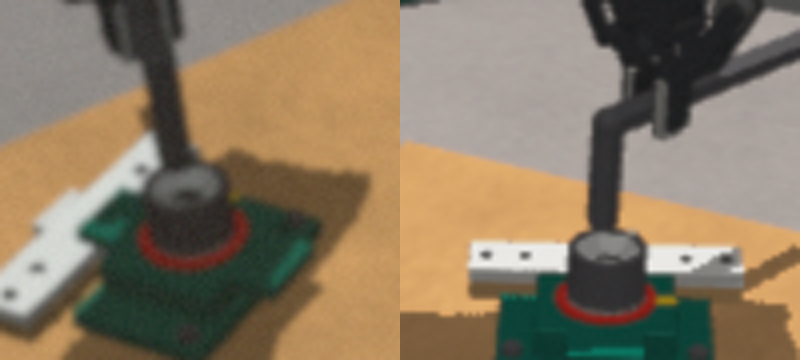

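Both views show the tip over the socket, about 3 mm low in x. I'll correct that and descend while checking force.

```bash

python3 -m jog '{"travel":[[0.013,0,0],[0.013,0,-0.05],[0.013,0,-0.1],[0.013,0,-0.125],[0.013,0,-0.125]],"yaw":[0,0,0,0,0],"fingers":[1,1,1,1,1]}' 120
python3 -m jog '{"travel":[[0,0,-0.02],[0,0,-0.04],[0,0,-0.04]],"yaw":[0,0,0],"fingers":[1,1,1]}'
python3 -m jog '{"travel":[[0,0,-0.01],[0,0,-0.02],[0,0,-0.02]],"yaw":[0,0,0],"fingers":[1,1,1]}'
```

```text
t: 15.98
eef_pos: [546.1, 353.5, 177.2]
tcp_rot: [3.138, 0.003, -0.305]
wrist_force: [-1.5, -1.1, -4.7]
grip_width: 14.4
t: 16.23
eef_pos: [547.0, 354.2, 171.0]
tcp_rot: [3.141, 0.001, -0.304]
wrist_force: [0.1, 0.6, -3.4]
grip_width: 14.3
t: 16.48
eef_pos: [547.3, 354.4, 167.7]
tcp_rot: [3.141, 0.0, -0.304]
wrist_force: [0.2, -1.1, -3.5]
grip_width: 14.5
```

```bash

python3 -m jog '{"travel":[[0,0,-0.01],[0,0,-0.02],[0,0,-0.02]],"yaw":[0,0,0],"fingers":[1,1,1]}'
python3 -m jog '{"travel":[[0,0,-0.01],[0,0,-0.02],[0,0,-0.02]],"yaw":[0,0,0],"fingers":[1,1,1]}'
python3 - <<'E'
from h import *
np.set_printoptions(precision=1,suppress=True)
P={n:manip.get_image(n) for n in("scene","side")}
for q in("key_grip","key_tip","screw_top"):
    o=[(p,find(p,q)) for p in P.values()];print(q,[x[1] for x in o])
    if o[0][1] and o[1][1]: print(tri(o))
for n,p in P.items(): print(n,"exp grip",proj(p,[533+80*.3,312.5+80*.954,105]))
E
```

```text
t: 16.73
eef_pos: [547.3, 354.3, 163.5]
tcp_rot: [3.141, 0.0, -0.305]
wrist_force: [0.5, 0.5, -4.6]
grip_width: 14.5
t: 16.98
eef_pos: [547.2, 354.2, 159.4]
tcp_rot: [3.141, 0.0, -0.305]
wrist_force: [-0.2, -0.6, -4.1]
grip_width: 14.4
key_grip [[397.5, 168.7], [190.9, 181.6]]
(array([559. , 411.7,  92.6]), [2.890432854901219, 2.8904328549012708])
key_tip [[368.7, 204.5], [210.4, 230.1]]
(array([533.1, 302.2,  36. ]), [1.6309656024956176, 1.6309656024955634])
screw_top [[371.2, 190.9], [205.1, 215.6]]
(array([533.1, 315.2,  67.5]), [0.42820172923976724, 0.42820172923979544])
scene exp grip [393.8 166.5]
side exp grip [194.7 182.9]
```

```bash

python3 -m jog '{"travel":[[0,0,-0.01],[0,0,-0.015],[0,0,-0.015]],"yaw":[0,0,0],"fingers":[1,1,1]}'
python3 - <<'E'
from h import *
p=[manip.get_image(n) for n in("side","scene")]
c=[]
for q,b in zip(p,((160,150,280,258),(320,120,440,228))):
    c.append(cv2.resize(q["img"][b[1]:b[3],b[0]:b[2]],(400,360),interpolation=2))
cv2.imwrite("pics/g7.png",np.hstack(c))
E
```

```text
t: 17.63
eef_pos: [548.3, 354.9, 158.3]
tcp_rot: [-3.14, -0.002, -0.304]
wrist_force: [-0.1, -0.3, 3.6]
grip_width: 14.5
```

The tip met the socket floor with about 8 N at TCP z = 158.3, against a predicted 159.5, so the key is fully seated. Now the clockwise swing about the screw, in two parts.

```bash

python3 -m jog '{"travel":[[0,0,0.01],[0.023,-0.009,0.01],[0.034,-0.014,0.01],[0.045,-0.02,0.01],[0.056,-0.027,0.01],[0.066,-0.034,0.01],[0.075,-0.042,0.01],[0.084,-0.05,0.01],[0.093,-0.059,0.01],[0.101,-0.068,0.01],[0.101,-0.068,0.01]],"yaw":[0,-0.036,-0.054,-0.072,-0.09,-0.108,-0.126,-0.144,-0.162,-0.18,-0.18],"fingers":[1,1,1,1,1,1,1,1,1,1,1]}' 120
```

```text
t: 18.65
eef_pos: [567.5, 340.7, 158.6]
tcp_rot: [3.141, 0.0, -0.871]
wrist_force: [-0.5, -0.0, -0.3]
grip_width: 14.5
```

```bash
cat > st.py <<'E'
from h import *
np.set_printoptions(precision=1,suppress=True)
C=np.array([534,313])
for n in("scene","side","wrist"):
    p=manip.get_image(n);o=[]
    for a in range(-180,180,5):
        v=[]
        for r in(19,20.5,22):
            u=proj(p,[C[0]+r*np.cos(np.radians(a)),C[1]+r*np.sin(np.radians(a)),69])
            if 0<=u[0]<639 and 0<=u[1]<479: v.append(cv2.getRectSubPix(p["img"],(1,1),tuple(map(float,u))).min())
        o.append((int(np.mean(v)) if v else 0,a))
    print(n,sorted(o)[::-1][:8], "med",np.median([x[0] for x in o]))
s=manip.get_state();print(s["t"],np.array(s["wrist_force"]),np.array(s["ft_torque"]))
E
python3 st.py
```

```text
scene [(127, -150), (124, -155), (114, -145), (112, 55), (112, 50), (111, -160), (104, 45), (102, 60)] med 86.0
side [(144, 110), (144, 105), (142, 115), (142, 100), (140, 95), (138, 120), (133, 125), (130, 130)] med 69.0
wrist [(54, 80), (53, -180), (52, -100), (52, -175), (51, 25), (51, -105), (50, 35), (50, -110)] med 31.5
18.8 [-0.6  0.1 -0.9] [-0.1  0.2  0.5]
```

```bash

python3 -m jog '{"travel":[[0.008,-0.01,0],[0.015,-0.02,0],[0.021,-0.03,0],[0.027,-0.041,0],[0.032,-0.052,0],[0.037,-0.064,0],[0.041,-0.075,0],[0.044,-0.087,0],[0.047,-0.099,0],[0.049,-0.111,0],[0.049,-0.111,0]],"yaw":[-0.018,-0.036,-0.054,-0.072,-0.09,-0.108,-0.126,-0.144,-0.162,-0.18,-0.18],"fingers":[1,1,1,1,1,1,1,1,1,1,1]}' 120
python3 st.py
```

```text
t: 19.72
eef_pos: [611.2, 221.7, 158.1]
tcp_rot: [3.134, 0.08, -1.254]
wrist_force: [0.7, 0.5, -4.2]
grip_width: 14.6
scene [(139, -25), (139, -30), (136, -10), (135, -20), (134, -5), (133, -15), (128, -35), (127, 90)] med 108.0
side [(154, 35), (154, 30), (147, 80), (146, 85), (145, 75), (144, 40), (142, 90), (141, 70)] med 117.0
wrist [(242, 40), (242, 35), (241, 45), (171, 50), (145, 90), (145, 85), (144, 95), (144, 30)] med 104.0
19.8667 [ 0.5  0.6 -4.4] [-0.1  0.1  0.1]
```

The wrist joint hit its range, so the arm left the arc. I need to look.

```bash
python3 - <<'E'
from h import *
np.set_printoptions(precision=3,suppress=True)
print(np.array(manip.get_state()["q"]))
p=[manip.get_image(n) for n in("side","scene","wrist")]
c=[]
for q,b in zip(p,((160,140,340,320),(300,100,460,260),(140,0,620,480))):
    c.append(cv2.resize(q["img"][b[1]:b[3],b[0]:b[2]],(400,400) if b[0]!=140 else (300,300),interpolation=cv2.INTER_AREA if b[0]==140 else 2))
im=np.zeros((600,800,3),np.uint8)
im[:300,:300]=c[2];im[300:600,:300]=cv2.resize(c[1],(300,300));im[:500,300:]=cv2.resize(c[0],(500,500))
cv2.imwrite("pics/x1.png",im)
for n,q in zip(("side","scene","wrist"),p):
    print(n,manip.tip_of(q,"key_tip")[:1],manip.tip_of(q,"key_grip")[:1],manip.search_frame(q,"key_grip")[:1],manip.tip_of(q,"screw_top")[:1])
E
```

```text
[ 0.315  0.499 -0.118  0.962  0.08   3.14 ]
side [{'position': [224.9, 222.8], 'score': 0.96}] [{'position': [265.0, 195.3], 'score': 0.72}] [{'box': [220.0, 170.5, 299.1, 225.7], 'score': 0.71}] [{'position': [203.2, 216.6], 'score': 0.73}]
scene [{'position': [369.8, 200.6], 'score': 0.61}] [{'position': [405.4, 201.0], 'score': 0.81}] [{'box': [367.0, 195.4, 450.1, 209.6], 'score': 0.84}] []
wrist [] [{'position': [316.6, 227.2], 'score': 0.91}] [{'box': [285.6, 0.0, 349.4, 415.6], 'score': 0.58}] [{'position': [115.8, 358.5], 'score': 0.8}]
```

View pics/x1.png

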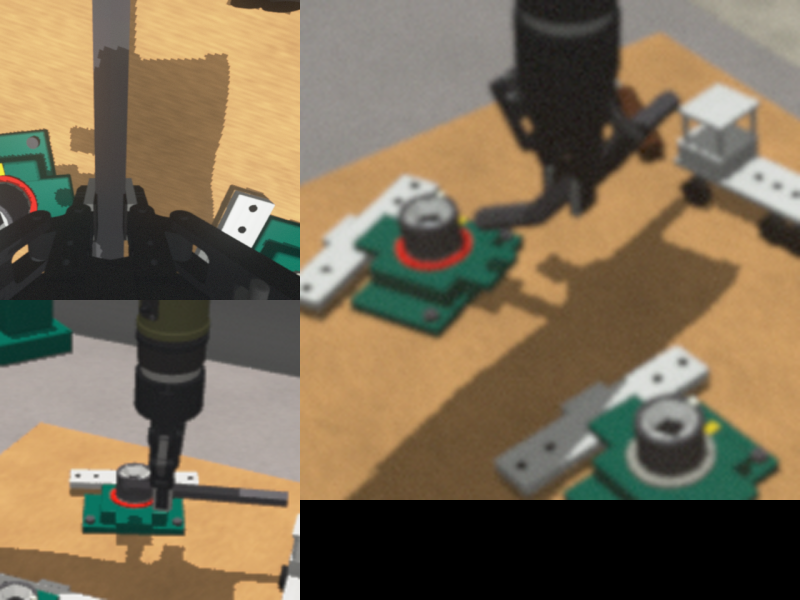

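```bash
python3 - <<'E'
from h import *
np.set_printoptions(precision=1,suppress=True)
a=manip.get_image("scene");b=manip.get_image("side")
T=lambda u,v:tri([(a,u),(b,v)])
print("free",T((451,205),(294,177)));print("tip",T((369.8,200.6),(224.9,221)));print("grip",T((405.4,201),(265,195.3)))
print("bend? (side ray at plausible scene)",[T((u,201),(250.7,212)) for u in(380,385,390)])
s=manip.get_state();y=s["tcp_rot"][2];print(y, "key heading dir",np.sin(y),-np.cos(y),"tcp",np.array(s["eef_pos"]))
w=manip.get_image("wrist");print(manip.search_frame(w,"key_grip"))
E
```

```text
free (array([740.3, 261.5, 108.6]), [3.1026412593239416, 3.1026412593239914])
tip (array([552.9, 265.4,  71.5]), [0.17066406413509697, 0.17066406413513743])
grip (array([646.7, 243.5, 106.4]), [0.4731593412868649, 0.4731593412868995])
bend? (side ray at plausible scene) [(array([594.7, 224.8,  99.9]), [1.6300146872784411, 1.6300146872784467]), (array([600.8, 235.5,  93.7]), [4.042791339314384, 4.042791339314423]), (array([607. , 246.4,  87.5]), [6.487923496545663, 6.48792349654564])]
-1.2515886799699525 key heading dir -0.9494843678932695 -0.3138143322512826 tcp [611.1 223.5 158.6]
[{'box': [285.6, 1.0, 348.5, 414.9], 'score': 0.86}]
```

The key is still gripped, but it has rolled one hex flat (60°) about its long arm. The short arm now points sideways and 30° down. The stripe shows at about 40° against the mark at 24°, so roughly 16° of turning remains. I'll back away, turn the wrist off its limit, and roll the key back against the screw head.

```bash

python3 -m jog '{"travel":[[0.1,-0.4,0.3]],"yaw":[0.06],"fingers":[1]}' 120
python3 - <<'E'
from h import *
np.set_printoptions(precision=1,suppress=True)
b=manip.get_image("side");a=manip.get_image("scene")
print([onplane(b,u,15)[:2] for u in((303,208),(337,225),(362,217))],[onplane(a,u,15)[:2] for u in((450,245),(447,278),(475,285))])
print(np.array(manip.get_state()["q"]),manip.get_state()["t"])
E
```

```text
t: 20.9
eef_pos: [615.3, 194.3, 178.7]
tcp_rot: [3.128, 0.085, -1.122]
wrist_force: [0.9, 0.3, -4.7]
grip_width: 14.3
[array([756.5, 251.6]), array([774.2, 149.6]), array([838.7, 133.7])] [array([750.6, 260. ]), array([784.4, 142. ]), array([840.7, 145.8])]
[ 0.3  0.5 -0.1  1.   0.1  3. ] 21.0
```

```bash

python3 -m jog '{"travel":[[0.045,0.05,0.1],[0.045,0.15,0.1],[0.045,0.25,0.1],[0.045,0.35,0.1],[0.045,0.45,0.1],[0.045,0.55,0.1],[0.045,0.65,0.1],[0.045,0.75,0.1],[0.045,0.85,0.1],[0.045,0.892,0.1],[0.045,0.892,0.1],[0.045,0.892,0.1]],"yaw":[0.04,0.08,0.12,0.16,0.2,0.24,0.28,0.32,0.36,0.4,0.413,0.413],"fingers":[1,1,1,1,1,1,1,1,1,1,1,1]}' 120
cat > st2.py <<'E'
from h import *
np.set_printoptions(precision=1,suppress=True)
a=manip.get_image("scene");b=manip.get_image("side")
for q in("key_tip","key_grip","screw_top"):
    u=find(a,q);v=find(b,q);print(q,u,v,tri([(a,u),(b,v)]) if u and v else "")
s=manip.get_state();print(s["t"],np.array(s["eef_pos"]),np.array(s["tcp_rot"]).round(3),np.array(s["q"]).round(2))
E
python3 st2.py
```

```text
t: 22.0
eef_pos: [628.0, 370.4, 202.7]
tcp_rot: [3.135, 0.08, 0.173]
wrist_force: [0.8, 0.3, -3.5]
grip_width: 14.4
key_tip [388.5, 177.3] [216.5, 190.5] (array([573. , 321. , 111.3]), [0.8713940293728767, 0.8713940293729223])
key_grip [422.0, 150.1] [210.1, 149.8] (array([617.9, 408.3, 155. ]), [2.4991591416631866, 2.4991591416633994])
screw_top [368.5, 188.2] [204.2, 218.4] (array([526.7, 309.1,  71.7]), [4.627977933295264, 4.627977933295207])
22.4 [628.5 368.7 203.3] [3.1 0.1 0.2] [0.5 0.7 0.3 1.2 0.  1.9]
```

```bash

python3 -m jog '{"travel":[[0,0,-0.15],[0,0,-0.25],[0,0,-0.275],[0,0,-0.275]],"yaw":[0,0,0,0],"fingers":[1,1,1,1]}' 30
python3 -m jog '{"travel":[[-0.03,-0.005,0],[-0.063,-0.011,0],[-0.083,-0.015,0.03],[-0.103,-0.018,0.06]],"yaw":[0,0,0,0],"fingers":[1,1,1,1]}' 30
python3 -m jog '{"travel":[[-0.015,-0.003,0.01],[-0.03,-0.005,0.02],[-0.045,-0.008,0.028],[-0.06,-0.011,0.035]],"yaw":[0,0,0,0],"fingers":[1,1,1,1]}' 30
python3 st2.py
```

```text
t: 22.73
eef_pos: [627.0, 368.1, 146.0]
tcp_rot: [3.133, 0.084, 0.17]
wrist_force: [-0.1, -0.7, -3.4]
grip_width: 14.5
t: 23.07
eef_pos: [607.2, 365.6, 161.8]
tcp_rot: [3.135, 0.079, 0.171]
wrist_force: [-0.2, -0.3, -4.2]
grip_width: 14.5
t: 23.4
eef_pos: [595.5, 363.4, 167.7]
tcp_rot: [3.135, 0.08, 0.171]
wrist_force: [-0.1, -0.3, -3.6]
grip_width: 14.7
key_tip [371.7, 183.0] [206.5, 212.9] (array([533.9, 308.3,  85.7]), [6.397479998412123, 6.397479998412073])
key_grip [408.9, 162.2] [199.3, 170.3] (array([585.4, 414. , 113. ]), [1.0528016109021854, 1.0528016109022382])
screw_top [370.1, 187.3] [203.7, 218.6] (array([527.6, 313.9,  70.1]), [6.4992949625471095, 6.499294962547086])
23.8 [595.7 363.3 166.8] [3.1 0.1 0.2] [0.5 0.6 0.1 1.1 0.  1.9]
```

The tip passed over the head at z ≈ 80. I'll back off, start lower, and push level until it makes contact.

```bash

python3 -m jog '{"travel":[[0.1,0.018,0],[0.15,0.027,0],[0.15,0.027,-0.1],[0.15,0.027,-0.135],[0.15,0.027,-0.135]],"yaw":[0,0,0,0,0],"fingers":[1,1,1,1,1]}' 30
python3 -m jog '{"travel":[[-0.03,-0.005,0],[-0.06,-0.011,0]],"yaw":[0,0],"fingers":[1,1]}' 30
python3 -m jog '{"travel":[[-0.02,-0.004,0],[-0.04,-0.007,0.01]],"yaw":[0,0],"fingers":[1,1]}' 30
```

```text
t: 24.22
eef_pos: [624.0, 367.7, 137.0]
tcp_rot: [3.133, 0.085, 0.171]
wrist_force: [-0.5, -0.6, -5.3]
grip_width: 14.0
t: 24.38
eef_pos: [613.4, 366.5, 140.5]
tcp_rot: [3.135, 0.08, 0.171]
wrist_force: [1.2, -0.5, -4.5]
grip_width: 14.5
t: 24.55
eef_pos: [607.1, 365.3, 143.5]
tcp_rot: [3.134, 0.075, 0.172]
wrist_force: [11.7, -1.2, -7.5]
grip_width: 14.5
```

```bash

python3 -m jog '{"travel":[[-0.018,-0.003,0.02],[-0.036,-0.006,0.04]],"yaw":[0,0],"fingers":[1,1]}' 30
python3 -m jog '{"travel":[[-0.02,-0.004,0.018],[-0.04,-0.007,0.033]],"yaw":[0,0],"fingers":[1,1]}' 30
python3 st2.py
```

```text
t: 24.72
eef_pos: [603.0, 364.2, 152.7]
tcp_rot: [3.133, 0.068, 0.171]
wrist_force: [12.1, -1.1, -2.1]
grip_width: 14.7
t: 24.88
eef_pos: [592.5, 363.1, 159.7]
tcp_rot: [3.136, 0.073, 0.171]
wrist_force: [-0.6, 0.1, -3.7]
grip_width: 14.8
key_tip [372.2, 189.7] [205.9, 212.6] (array([536.2, 314.9,  72.8]), [0.7965241396755692, 0.7965241396755652])
key_grip [407.9, 164.8] [198.2, 173.7] (array([582.4, 416.5, 104.1]), [0.8177423050898343, 0.8177423050898209])
screw_top [370.3, 189.1] [206.7, 217.8] (array([532.1, 307.6,  71.4]), [4.563798122826388, 4.563798122826431])
25.2833 [590.1 362.5 156.2] [3.1 0.1 0.2] [0.5 0.6 0.1 1.1 0.  1.9]
```

```bash

python3 -m jog '{"travel":[[0.08,0.014,0.03],[0.163,0.029,0.03],[0.163,0.029,-0.05],[0.163,0.029,-0.128],[0.163,0.029,-0.128]],"yaw":[0,0,0,0,0],"fingers":[1,1,1,1,1]}' 20
python3 -m jog '{"travel":[[-0.04,-0.007,0],[-0.075,-0.013,0],[-0.085,-0.015,0.0]],"yaw":[0,0,0],"fingers":[1,1,1]}' 20
python3 -m jog '{"travel":[[-0.018,-0.003,0.03],[-0.036,-0.006,0.06]],"yaw":[0,0],"fingers":[1,1]}' 20
python3 -m jog '{"travel":[[-0.025,-0.004,0.025],[-0.05,-0.009,0.045]],"yaw":[0,0],"fingers":[1,1]}' 20
python3 st2.py
```

```text
t: 25.7
eef_pos: [621.5, 367.3, 127.1]
tcp_rot: [3.133, 0.086, 0.171]
wrist_force: [-1.5, -1.0, -5.4]
grip_width: 14.6
t: 25.95
eef_pos: [607.6, 365.0, 132.4]
tcp_rot: [3.132, 0.075, 0.172]
wrist_force: [9.7, -3.4, -2.7]
grip_width: 14.3
t: 26.12
eef_pos: [604.1, 364.0, 145.0]
tcp_rot: [3.132, 0.068, 0.172]
wrist_force: [20.1, -2.2, -9.8]
grip_width: 15.0
t: 26.28
eef_pos: [598.3, 363.2, 156.5]
tcp_rot: [3.133, 0.058, 0.172]
wrist_force: [25.7, 0.2, 1.8]
grip_width: 14.2
key_tip [377.9, 192.5] [212.6, 215.7] (array([549.6, 313.3,  64.6]), [4.080094330328876, 4.0800943303288655])
key_grip [408.5, 169.4] [202.5, 173.8] (array([589.2, 408.1, 100.8]), [4.471838282071598, 4.471838282071663])
screw_top [366.9, 190.6] [200.6, 218.6] (array([521.6, 315.7,  64.9]), [0.6427555557125134, 0.6427555557124254])
26.6833 [587.9 362.2 151.5] [3.1 0.1 0.2] [0.5 0.6 0.1 1.1 0.  1.9]
```

```bash
python3 - <<'E'
from h import *
np.set_printoptions(precision=2,suppress=True)
s=manip.get_state();print(s["t"],np.array(s["eef_pos"]),np.array(s["wrist_force"]),np.array(s["ft_torque"]),s["grip_width"])
E
```

```text
26.6833 [587.92 362.18 151.54] [-0.63  0.06 -4.69] [-0.08 -0.2   0.03] 14.601343937167272
```

The push slipped over the head again; the detections still show the 60° roll. New plan: rest the long arm across the screw head near the centre of mass, open the jaws slightly as a cage, and let gravity roll the short arm down.

```bash

python3 -m jog '{"travel":[[0,0,0.15],[0,0,0.27],[-0.1,-0.15,0.27],[-0.216,-0.33,0.27],[-0.216,-0.424,0.27],[-0.216,-0.424,0.1],[-0.216,-0.424,-0.03],[-0.216,-0.424,-0.055],[-0.216,-0.424,-0.055]],"yaw":[0,0,0,0,0,0,0,0,0],"fingers":[1,1,1,1,1,1,1,1,1]}' 60
python3 -m jog '{"travel":[[0,0,-0.01],[0,0,-0.02],[0,0,-0.02]],"yaw":[0,0,0],"fingers":[1,1,1]}'
python3 st2.py
```

```text
t: 27.43
eef_pos: [543.7, 276.7, 138.9]
tcp_rot: [3.133, 0.086, 0.171]
wrist_force: [0.0, 0.1, -4.0]
grip_width: 14.3
t: 27.68
eef_pos: [546.4, 278.2, 138.2]
tcp_rot: [3.135, 0.078, 0.171]
wrist_force: [-1.0, -0.4, -4.2]
grip_width: 14.6
key_tip [336.5, 208.9] [211.6, 249.9] (array([489.9, 221.8,  54.4]), [0.7414301794479283, 0.7414301794478835])
key_grip [374.5, 181.1] [204.5, 207.6] (array([537. , 319.7,  88.8]), [3.7528500551303434, 3.7528500551303208])
screw_top [369.8, 187.9] [203.1, 218.1] (array([527.1, 315.1,  69.3]), [5.045804498009448, 5.045804498009453])
28.0833 [545.7 277.6 137.4] [3.1 0.1 0.2] [ 0.5  0.5 -0.2  1.   0.   1.9]
```

```bash

python3 -m jog '{"travel":[[0,0,-0.01],[0,0,-0.015],[0,0,-0.015]],"yaw":[0,0,0],"fingers":[1,1,1]}'
python3 -m jog '{"travel":[[0,0,-0.01],[0,0,-0.015],[0,0,-0.015]],"yaw":[0,0,0],"fingers":[1,1,1]}'
```

```text
t: 28.33
eef_pos: [545.5, 277.4, 133.7]
tcp_rot: [3.134, 0.081, 0.171]
wrist_force: [-0.4, 1.0, -4.1]
grip_width: 14.6
t: 28.58
eef_pos: [545.5, 277.4, 130.8]
tcp_rot: [3.134, 0.081, 0.171]
wrist_force: [-0.6, 0.8, -3.2]
grip_width: 14.6
```

```bash

python3 -m jog '{"travel":[[0,0,-0.01],[0,0,-0.01]],"yaw":[0,0],"fingers":[1,1]}'
python3 -m jog '{"travel":[[0,0,-0.01],[0,0,-0.01]],"yaw":[0,0],"fingers":[1,1]}'
```

```text
t: 28.75
eef_pos: [546.2, 277.9, 129.9]
tcp_rot: [3.135, 0.079, 0.171]
wrist_force: [0.0, 0.3, 1.3]
grip_width: 14.6
t: 28.92
eef_pos: [547.1, 278.5, 129.2]
tcp_rot: [3.136, 0.076, 0.171]
wrist_force: [-0.0, -0.5, 9.2]
grip_width: 14.5
```

```bash

python3 -m jog '{"travel":[[0,0,0.01],[0,0,0.015],[0,0,0.015],[0,0,0.015],[0,0,0.015]],"yaw":[0,0,0,0,0],"fingers":[0.6,0.6,0.6,0.6,0.6]}' 40
python3 st2.py
```

```text
t: 29.33
eef_pos: [545.6, 277.5, 129.9]
tcp_rot: [3.134, 0.08, 0.171]
wrist_force: [0.1, -1.1, -1.0]
grip_width: 34.0
key_tip [358.5, 229.7] [232.2, 253.7] (array([541.3, 232.8,   7.1]), [0.9773493551456536, 0.9773493551457344])
key_grip [369.4, 185.6] [201.4, 210.2] (array([527.9, 317.2,  81.3]), [1.496253885990011, 1.4962538859900054])
screw_top [369.7, 188.9] [205.7, 216.7] (array([530.8, 308.6,  72.7]), [3.0661068812066463, 3.0661068812067107])
29.7333 [545.7 277.6 130.1] [3.1 0.1 0.2] [ 0.5  0.5 -0.2  1.   0.   1.9]
```

Gravity rolled it: the tip is now at (541,233,7), straight below the bend. Re-centring and closing.

```bash

python3 -m jog '{"travel":[[-0.015,-0.003,0],[-0.03,-0.005,0],[-0.03,-0.005,0],[-0.03,-0.005,0],[-0.03,-0.005,0],[-0.03,-0.005,0],[-0.03,-0.005,0],[-0.03,-0.005,0]],"yaw":[0,0,0,0,0,0,0,0],"fingers":[0.6,0.6,1,1,1,1,1,1]}' 60
python3 -m jog '{"travel":[[0,0,0],[0,0,0],[0,0,0.15],[0,0,0.3],[0,0,0.45],[0,0,0.5],[0,0,0.5]],"yaw":[0,0,0,0,0,0,0],"fingers":[1,1,1,1,1,1,1]}' 120
python3 st2.py; python3 st.py
```

```text
t: 30.4
eef_pos: [539.8, 276.6, 130.3]
tcp_rot: [3.135, 0.08, 0.171]
wrist_force: [-0.0, -0.2, 1.3]
grip_width: 16.9
t: 30.98
eef_pos: [541.0, 277.1, 232.4]
tcp_rot: [3.136, 0.076, 0.171]
wrist_force: [0.3, 0.1, -3.8]
grip_width: 15.6
key_tip [345.2, 187.0] [217.8, 222.9] (array([512.4, 219.2, 116.4]), [1.7447713118964645, 1.7447713118964556])
key_grip [372.6, 145.3] [195.8, 171.6] (array([531.2, 317. , 181.6]), [1.0943615725256357, 1.0943615725256362])
screw_top [373.0, 192.3] [205.7, 215.6] (array([536.3, 319. ,  63.1]), [0.016967439083881947, 0.016967439083860277])
31.3833 [539.1 276.2 228.6] [3.1 0.1 0.2] [ 0.5  0.4 -0.1  1.2  0.   1.9]
scene [(172, 35), (171, 40), (167, 30), (159, 25), (151, 20), (149, 45), (145, 15), (145, 0)] med 104.0
side [(151, 35), (151, 30), (138, 40), (136, 70), (136, 65), (136, 25), (135, 75), (134, 80)] med 111.0
wrist [(232, 35), (230, 40), (229, 30), (164, 45), (115, 130), (114, 175), (114, 150), (114, 140)] med 100.5
31.5333 [ 0.3  0.3 -3.6] [-0.1 -0.2  0. ]
```

```bash
cat st2.py | sed -n 1,5p >/dev/null; python3 - <<'E'
from h import *
np.set_printoptions(precision=1,suppress=True)
a=manip.get_image("scene");b=manip.get_image("side");w=manip.get_image("wrist")
for q in("key_tip","key_grip"):
    for _ in range(2):
        u=find(a,q);v=find(b,q);print(q,u,v,tri([(a,u),(b,v)]) if u and v else "",find(w,q) if _ else "")
g=w["img"]
for r in(20,60,100,140,180,220):
    row=g[r].astype(int);k=np.nonzero((row.max(1)-row.min(1)<22)&(row.max(1)<140))[0];k=k[(k>200)&(k<440)]
    print(r,(k.min(),k.max(),len(k)) if len(k) else 0, row[290:350:12].tolist() if r==100 else "")
# model projections
s=manip.get_state();T=np.array(s["eef_pos"]);h=np.array([.174,-.985,0]);L=np.array([-.985,-.174,0]);z=np.array([0,0,1.])
for rho in(0,5,15,30,60):
    c=T-55.5*z+4.4*L+43*h;r=np.radians(rho);t=c+66*(np.sin(r)*L-np.cos(r)*z);print(rho,proj(a,t),proj(b,t),proj(a,c),proj(b,c))
print(s["grip_width"],s["t"])
E
```

```text
key_tip [347.1, 188.9] [216.2, 220.0] (array([514.7, 228. , 112.3]), [2.4013016994802645, 2.4013016994802583]) 
key_tip [347.1, 188.9] [216.2, 220.0] (array([514.7, 228. , 112.3]), [2.4013016994802645, 2.4013016994802583]) None
key_grip [372.3, 146.6] [193.6, 173.9] (array([528. , 322.5, 175.2]), [1.500030046150535, 1.5000300461504683]) 
key_grip [372.3, 146.6] [193.6, 173.9] (array([528. , 322.5, 175.2]), [1.500030046150535, 1.5000300461504683]) [314.3, 227.3]
20 (np.int64(282), np.int64(343), 62) 
60 (np.int64(283), np.int64(345), 63) 
100 (np.int64(212), np.int64(353), 73) [[86, 88, 87], [121, 119, 121], [118, 120, 118], [108, 106, 105], [79, 80, 78]]
140 (np.int64(285), np.int64(342), 58) 
180 (np.int64(286), np.int64(427), 83) 
220 (np.int64(279), np.int64(380), 66) 
0 [360.  191.1] [227.  215.8] [360.7 163.9] [223.  189.3]
5 [357.5 190.7] [224.9 217. ] [360.7 163.9] [223.  189.3]
15 [352.6 189.1] [220.7 218.9] [360.7 163.9] [223.  189.3]
30 [345.8 185.4] [214.4 220.1] [360.7 163.9] [223.  189.3]
60 [335.4 174.1] [203.4 216.2] [360.7 163.9] [223.  189.3]
15.450263250264262 32.2833
```

```bash

python3 -m jog '{"travel":[[0,0,0],[0,0,0],[0,0,0]],"yaw":[0,0,0],"fingers":[1,1,1]}' 120
python3 - <<'E'
from h import *
a=manip.get_image("scene");b=manip.get_image("side");print(find(a,"key_tip"),find(b,"key_tip"),manip.get_state()["grip_width"])
E
```

```text
t: 32.53
eef_pos: [539.7, 276.5, 230.2]
tcp_rot: [3.135, 0.08, 0.171]
wrist_force: [-0.1, -0.1, -3.4]
grip_width: 15.9
[370.4, 146.5] [214.8, 220.8] 15.607469509535628
```

The detections put the key at about 25° of roll, wedged between flats. The tip now has a good lever (60 mm), so a sideways push against the head's rim should seat it.

```bash

python3 -m jog '{"travel":[[0.13,0.17,0],[0.26,0.34,0],[0.352,0.478,0],[0.352,0.478,-0.15],[0.352,0.478,-0.3],[0.352,0.478,-0.325],[0.352,0.478,-0.325]],"yaw":[0,0,0,0,0,0,0],"fingers":[1,1,1,1,1,1,1]}' 50
python3 -m jog '{"travel":[[-0.04,-0.007,0],[-0.08,-0.014,0],[-0.1,-0.018,0],[-0.12,-0.021,0]],"yaw":[0,0,0,0],"fingers":[1,1,1,1]}' 50
python3 -m jog '{"travel":[[-0.025,-0.004,0.01],[-0.05,-0.009,0.02],[-0.075,-0.013,0.03],[-0.095,-0.017,0.035]],"yaw":[0,0,0,0],"fingers":[1,1,1,1]}' 50
python3 st2.py
```

```text
t: 33.32
eef_pos: [608.0, 371.0, 161.8]
tcp_rot: [3.132, 0.087, 0.171]
wrist_force: [-0.8, 0.6, -3.8]
grip_width: 15.8
t: 33.65
eef_pos: [586.2, 367.9, 167.1]
tcp_rot: [3.135, 0.078, 0.171]
wrist_force: [1.4, -0.5, -3.0]
grip_width: 15.7
t: 33.98
eef_pos: [571.7, 366.3, 175.4]
tcp_rot: [3.137, 0.067, 0.172]
wrist_force: [14.5, 3.4, 0.0]
grip_width: 15.9
key_tip [381.5, 195.4] None 
key_grip [399.9, 158.1] [189.6, 173.8] (array([560.7, 414.9, 116. ]), [0.9911675759309767, 0.9911675759308209])
screw_top [368.1, 185.2] [204.7, 218.5] (array([525.8, 305. ,  78.2]), [7.75906978674792, 7.759069786747966])
34.4833 [571.2 366.3 175.5] [3.1 0.1 0.2] [0.6 0.6 0.1 1.1 0.  2. ]
```

```bash

python3 -m jog '{"travel":[[-0.02,-0.004,0],[-0.04,-0.007,0]],"yaw":[0,0],"fingers":[1,1]}' 50
python3 -m jog '{"travel":[[-0.02,-0.004,0],[-0.04,-0.007,0]],"yaw":[0,0],"fingers":[1,1]}' 50
```

```text
t: 34.65
eef_pos: [563.5, 364.8, 175.5]
tcp_rot: [3.137, 0.068, 0.171]
wrist_force: [7.9, 3.1, -2.8]
grip_width: 15.7
t: 34.82
eef_pos: [555.8, 363.5, 175.4]
tcp_rot: [3.137, 0.067, 0.172]
wrist_force: [14.3, 3.6, -2.2]
grip_width: 15.4
```

```bash

python3 -m jog '{"travel":[[0.1,0.018,0],[0.1,0.018,0.15],[0.1,0.018,0.25],[0.1,0.018,0.25]],"yaw":[0,0,0,0],"fingers":[1,1,1,1]}' 120
python3 - <<'E'
from h import *
np.set_printoptions(precision=1,suppress=True)
a=manip.get_image("scene");b=manip.get_image("side")
u=find(a,"key_tip");v=find(b,"key_tip");print(u,v,tri([(a,u),(b,v)]) if u and v else "")
s=manip.get_state();T=np.array(s["eef_pos"]);h=np.array([.174,-.985,0]);L=np.array([-.985,-.174,0]);z=np.array([0,0,1.])
for rho in(-30,-15,0,15,30):
    c=T-55.5*z+4.4*L+43*h;r=np.radians(rho);t=c+66*(np.sin(r)*L-np.cos(r)*z);print(rho,proj(a,t),proj(b,t))
print(T,s["grip_width"],s["t"])
w=manip.get_image("wrist")
print(find(w,"screw_top"))
E
```

```text
t: 35.15
eef_pos: [572.9, 366.5, 227.5]
tcp_rot: [3.138, 0.073, 0.171]
wrist_force: [1.8, 1.3, -3.2]
grip_width: 14.6
[388.9, 180.1] [216.2, 197.0] (array([571.3, 324.5,  97.9]), [3.262683790508131, 3.2626837905081385])
-30 [403.  180.1] [227.8 185.3]
-15 [396.  181.7] [222.9 190.9]
0 [388.7 181.5] [217.2 195.2]
15 [381.5 179.6] [211.2 197.9]
30 [374.9 176.1] [205.2 198.7]
[570.2 364.9 220.9] 14.493364912299583 35.35
[266.4, 305.9]
```

The key is back to about 0° roll, with the width at 14.5 (flat on the pads). Next: over the socket at arm direction 95°, then insert.

```bash

python3 -m jog '{"travel":[[-0.1,-0.03,0],[-0.165,-0.047,0],[-0.165,-0.047,-0.05],[-0.165,-0.047,-0.08],[-0.165,-0.047,-0.08]],"yaw":[-0.028,-0.028,-0.028,-0.028,-0.028],"fingers":[1,1,1,1,1]}' 120
python3 st2.py
```

```text
t: 35.87
eef_pos: [537.3, 355.4, 203.7]
tcp_rot: [3.133, 0.083, 0.083]
wrist_force: [-0.9, -0.2, -3.7]
grip_width: 14.7
key_tip [368.7, 186.8] None 
key_grip [387.0, 147.9] [179.1, 169.8] (array([532.1, 400.9, 143.6]), [0.37080216763600704, 0.37080216763603185])
screw_top [372.0, 191.8] [205.2, 215.4] (array([534.5, 317.5,  65.1]), [0.30104385168186637, 0.3010438516819121])
36.3667 [538.3 356.  206.4] [3.1 0.1 0.1] [0.6 0.5 0.  1.1 0.  2.1]
```

```bash

python3 -m jog '{"travel":[[0.01,0,-0.05],[0.01,0,-0.1],[0.01,0,-0.12],[0.01,0,-0.12]],"yaw":[0,0,0,0],"fingers":[1,1,1,1]}' 120
python3 -m jog '{"travel":[[0,0,-0.02],[0,0,-0.04],[0,0,-0.04]],"yaw":[0,0,0],"fingers":[1,1,1]}'
```

```text
t: 36.7
eef_pos: [539.0, 355.2, 179.8]
tcp_rot: [3.133, 0.083, 0.083]
wrist_force: [-1.0, 0.3, -4.3]
grip_width: 14.6
t: 36.95
eef_pos: [539.7, 355.8, 173.3]
tcp_rot: [3.134, 0.081, 0.083]
wrist_force: [-0.5, -0.5, -4.3]
grip_width: 14.7
```

```bash

python3 -m jog '{"travel":[[0,0,-0.015],[0,0,-0.03],[0,0,-0.03]],"yaw":[0,0,0],"fingers":[1,1,1]}'
python3 -m jog '{"travel":[[0,0,-0.015],[0,0,-0.03],[0,0,-0.03]],"yaw":[0,0,0],"fingers":[1,1,1]}'
python3 -m jog '{"travel":[[0,0,-0.01],[0,0,-0.02],[0,0,-0.02]],"yaw":[0,0,0],"fingers":[1,1,1]}'
```

```text
t: 37.2
eef_pos: [539.9, 355.8, 167.6]
tcp_rot: [3.134, 0.081, 0.083]
wrist_force: [-0.3, -0.5, -4.5]
grip_width: 14.7
t: 37.45
eef_pos: [539.8, 355.8, 161.5]
tcp_rot: [3.134, 0.081, 0.083]
wrist_force: [-0.6, 0.2, -4.4]
grip_width: 14.3
t: 37.7
eef_pos: [541.1, 356.4, 159.8]
tcp_rot: [3.135, 0.077, 0.083]
wrist_force: [-1.3, -0.4, 6.4]
grip_width: 14.0
```

Floor contact again at TCP z ≈ 160, so the key is seated. Swinging 30° clockwise, well clear of the wrist limit.

```bash

python3 -m jog '{"travel":[[0,0,0.012],[0.018,-0.002,0.012],[0.036,-0.006,0.012],[0.055,-0.012,0.012],[0.072,-0.018,0.012],[0.088,-0.027,0.012],[0.104,-0.036,0.012],[0.104,-0.036,0.012]],"yaw":[0,-0.028,-0.056,-0.083,-0.111,-0.139,-0.167,-0.167],"fingers":[1,1,1,1,1,1,1,1]}' 120
python3 st.py
```

```text
t: 38.37
eef_pos: [561.3, 348.4, 160.6]
tcp_rot: [3.135, 0.08, -0.444]
wrist_force: [-0.5, -2.0, -2.2]
grip_width: 14.6
scene [(160, -150), (154, -155), (147, -145), (134, -160), (130, -140), (114, 15), (113, -165), (112, 10)] med 85.5
side [(140, 100), (139, 105), (137, 140), (137, 135), (137, 95), (136, 110), (133, 130), (132, 145)] med 70.0
wrist [(84, 105), (62, 100), (54, -75), (54, -145), (52, -70), (52, -150), (51, 80), (50, 85)] med 36.5
38.5167 [-0.1 -0.1 -1.5] [-0.3 -0.   0.5]
```

```bash
python3 - <<'E'
from h import *
for n in("scene","side","wrist"):
    p=manip.get_image(n);o=[]
    for a in range(-40,85,5):
        v=[cv2.getRectSubPix(p["img"],(1,1),tuple(map(float,proj(p,[534+r*np.cos(np.radians(a)),313+r*np.sin(np.radians(a)),69])))).min() for r in(18,20,22)]
        o.append(f"{a}:{int(np.mean(v))}")
    print(n,*o)
E
```

```text
scene -40:77 -35:70 -30:68 -25:75 -20:84 -15:89 -10:96 -5:104 0:109 5:110 10:112 15:114 20:113 25:111 30:105 35:95 40:85 45:82 50:79 55:72 60:69 65:63 70:55 75:50 80:47
side -40:72 -35:70 -30:70 -25:70 -20:71 -15:71 -10:70 -5:72 0:73 5:74 10:77 15:78 20:76 25:68 30:58 35:49 40:42 45:40 50:40 55:41 60:43 65:44 70:54 75:78 80:98
wrist -40:26 -35:27 -30:23 -25:24 -20:23 -15:25 -10:28 -5:25 0:27 5:27 10:30 15:30 20:45 25:39 30:35 35:43 40:49 45:50 50:50 55:49 60:50 65:49 70:51 75:52 80:49
```

```bash

python3 -m jog '{"travel":[[0.008,-0.005,0],[0.015,-0.011,0],[0.015,-0.011,0],[0.015,-0.011,-0.008],[0.015,-0.011,-0.008]],"yaw":[-0.014,-0.028,-0.028,-0.028,-0.028],"fingers":[1,1,1,1,1]}' 120
python3 -m jog '{"travel":[[0,0,0],[0,0,0],[0,0,0],[0,0,0],[0,0,0],[0,0,0],[0,0,0.03],[0,0,0.08],[0,0,0.2],[0,0,0.4],[0,0,0.6],[0,0,0.8]],"yaw":[0,0,0,0,0,0,0,0,0,0,0,0],"fingers":[0.7,0.5,0.3,0.1,0,0,0,0,0,0,0,0]}' 40
python3 st2.py; python3 st.py
```

```text
t: 39.08
eef_pos: [564.3, 347.1, 160.0]
tcp_rot: [3.136, 0.079, -0.528]
wrist_force: [-0.3, -0.2, 4.2]
grip_width: 14.3
t: 40.08
eef_pos: [563.5, 346.3, 321.7]
tcp_rot: [3.135, 0.08, -0.53]
wrist_force: [1.2, 0.7, 0.4]
grip_width: 85.4
key_tip [372.4, 201.5] [208.5, 228.6] (array([535.2, 315.2,  35.1]), [4.685945456811409, 4.685945456811379])
key_grip [398.4, 174.8] [191.3, 184.8] (array([561.1, 417.4,  76.8]), [5.566912960221091, 5.56691296022106])
screw_top [370.6, 188.2] [203.9, 217.5] (array([529.3, 315.3,  69.4]), [4.694063971366782, 4.694063971366713])
40.4833 [563.2 346.2 317.5] [ 3.1  0.1 -0.5] [0.5 0.5 0.2 1.4 0.1 2.6]
scene [(114, 25), (111, 20), (109, 30), (107, 15), (105, 140), (105, 135), (102, 145), (102, 130)] med 73.5
side [(119, 135), (118, 140), (118, 130), (117, 145), (116, 125), (114, 150), (114, 120), (114, 115)] med 66.0
wrist [(130, 120), (124, 125), (120, 25), (119, 130), (119, 115), (118, 140), (118, 20), (117, 145)] med 59.5
40.6333 [0.3 0.4 0.4] [ 0.  -0.1 -0. ]
```

```bash

python3 -m jog '{"travel":[[-0.2,-0.1,0],[-0.4,-0.2,0],[-0.57,-0.3,0],[-0.57,-0.3,0],[-0.57,-0.3,0]],"yaw":[0,0,0,0,0],"fingers":[0,0,0,0,0]}'
python3 - <<'E'
from h import *
np.set_printoptions(precision=1,suppress=True)
for n in("scene","side","wrist"):
    p=manip.get_image(n);o=[]
    for a in range(-40,95,5):
        v=[cv2.getRectSubPix(p["img"],(1,1),tuple(map(float,proj(p,[534+r*np.cos(np.radians(a)),313+r*np.sin(np.radians(a)),69])))).min() for r in(18,20,22)]
        o.append(f"{a}:{int(np.mean(v))}")
    print(n,*o)
i=p["img"].astype(int)   # wrist: yellow mark and white stripe blobs near head
for nm,m,z in(("yellow",(i[...,2]>120)&(i[...,1]>110)&(i[...,0]<90)&(abs(i[...,2]-i[...,1])<50),33),("white",(i.min(2)>135)&(i.max(2)-i.min(2)<25),69)):
    k,l,st,ce=cv2.connectedComponentsWithStats(m.astype(np.uint8))
    for s,c in zip(st[1:],ce[1:]):
        X=onplane(p,c,z);d=X[:2]-[534,313]
        if s[4]>8 and np.hypot(*d)<60: print(nm,s[4],c,X,np.hypot(*d),np.degrees(np.arctan2(d[1],d[0])))
b=manip.get_image("side");a=manip.get_image("scene")
for q in("key_tip","screw_top"):
    o=[(x,find(x,q)) for x in(a,b,p)];o=[x for x in o if x[1]];print(q,tri(o))
print(manip.get_state()["t"])
E
```

```text
t: 41.05
eef_pos: [447.4, 285.2, 318.6]
tcp_rot: [3.133, 0.081, -0.53]
wrist_force: [0.2, -0.5, -0.5]
grip_width: 85.2
scene -40:58 -35:56 -30:62 -25:68 -20:73 -15:77 -10:85 -5:95 0:101 5:106 10:114 15:121 20:121 25:120 30:112 35:97 40:81 45:74 50:69 55:61 60:56 65:51 70:47 75:46 80:48 85:49 90:50
side -40:63 -35:64 -30:65 -25:66 -20:67 -15:70 -10:72 -5:74 0:78 5:85 10:93 15:100 20:102 25:97 30:86 35:70 40:54 45:46 50:44 55:42 60:42 65:44 70:42 75:44 80:47 85:53 90:65
wrist -40:49 -35:49 -30:47 -25:48 -20:48 -15:49 -10:51 -5:54 0:53 5:57 10:56 15:51 20:50 25:51 30:51 35:53 40:53 45:53 50:50 55:52 60:49 65:50 70:49 75:45 80:63 85:87 90:93
yellow 39 [385.1  71.8] [543.9 370.9  33. ] 58.76894464825115 80.30066960452524
yellow 11 [374.6  78. ] [533.7 371.2  33. ] 58.18719791875444 90.2912519729388
yellow 44 [432.   98.4] [569.4 330.3  33. ] 39.38869211272013 26.113671253737483
yellow 14 [343.8 139.6] [484.4 338.7  33. ] 55.89875238745907 152.60236943330992
white 31 [392.3 124. ] [525.4 330.2  69. ] 19.230265344394844 116.40763473832686
key_tip (array([533.4, 313.6,  31.7]), [3.2260865555595277, 0.46875660089772064, 3.0992392927657484])
screw_top (array([533. , 317. ,  67.4]), [4.176221429621017, 4.828342060129511, 2.4945411938562656])
41.6
```

```bash
python3 -c "
from workcell import manip
print(manip.close_job(), manip.get_state()['t'])"
```

```text
the job is handed in; nothing more can be done
the job is handed in; nothing more can be done
```

The job is handed in at about 42 s of the 54 s allowed. By my last measurements, the key is seated in the red-washer screw and the screw is turned slightly past its mark.

**What I did:**
- I drew the key from its stand and tipped it level by pressing the long arm on the table, then across the tight screw's head.
- I pushed it to the socket floor while the screw was still at about −0.85 rad, and swung it clockwise.
- **Slip:** partway through that swing the last joint reached its range limit. The arm left the arc, pulled the key out of the socket and rolled it 60° in the jaws.
- **Recovery:** I rested the key on the screw head with the jaws slightly open so it rolled back, then straightened it against the head. I re-inserted it to the floor (contact force about 10 N), turned the screw another 35° of swing, released and backed away.

**Last checks:**
- **Key tip:** measured at about (533, 314, 32) mm, against a screw axis at about (534, 313) mm. That is roughly 35 mm below the head top and within a few mm of the axis.
- **Screw angle:** the scene and side cameras put the stripe at about 15–20°, with the yellow mark at 24–26°. That makes the joint about +0.1 rad.
- **Robot:** gripper open and well clear, with no contact force.

**Doubts:**
- The wrist camera did not confirm the stripe. It showed no peak there, probably because the key hides it, and one bright spot near 116° that I took for a glint.
- The screw-top detections were 3–8 mm off in some pictures.
- The wrist force during the joint-limit slip was not recorded, so I can't rule out that it passed 120 N then.

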